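Load the pottery's carrier plate and latch its hold-down bar

ROBOT

A 6-joint arm with a two-finger parallel gripper is mounted at the origin on the work surface. World frame = base frame: x ahead of the robot, y to its left, z up, the work surface at z = 0. Lengths are in mm, angles in rad, forces in N, time in s.
With the tool pointing down it reaches from about 400 to 925 mm from the base axis. Payload 12.5 kg.
Tool frame: the origin (TCP) lies between the finger pads; the fingertips stand 11 mm ahead of it and the grasp point (between the pads) lies 8 mm behind it (env.tip_extent is the distance from the TCP to the fingertips, in mm); x points along the fingers, z is the direction in which the jaws open and shut, and the axes are right-handed (so a half turn about x gives the same grasp; the last joint's range is limited). The gripper opens to 95 mm and grips with 3 to 60 N. Pads are 20 mm wide; open, the fingers measure 119 mm over their backs; the gripper's body (75 mm by 180 mm) begins 59 mm behind the grasp point.
Start: joints at [-1.248, 0.491, 1.559, -0, 1.092, -0.106], TCP at [259.887, -568.426, 187.461] pointing down, gripper open.
Joint ranges: [-3.1, 3.1], [-0.84, 2.19], [0.05, 2.79], [-1.13, 4.28], [0.06, 2.93], [-2.69, 2.69]. Speed limits (rad/s): [2.22, 2.22, 2.79, 3.14, 3.14, 3.14].

INTERFACE

Orientations are given as [roll, pitch, yaw] about the fixed x, y, z axes, in that order (R = Rz(yaw) Ry(pitch) Rx(roll)).
In Python, from cell import status, imaging, env gives the robot as it stands. The module is installed in compiled form; this text tells all that it offers.
- The arm moves only by the tool apply_moves, never from a script. Its argument "increments" is a list of rows, each a list of 5 numbers: the closure, from 0 (fully open) to 1 (shut), then the shift along the tool's x, y, z in mm, then the turn about the tool's x in degrees. A call has 1 to 10 rows; each row shifts and turns the commanded pose from where the row before left it, along the tool's axes as they then stand; what a row does not reach is not made up. A row lasts 1/10 s, in which the tool goes at most 50 mm and 8.59 degrees, less where a joint would pass 70% of its speed; a pose out of reach is approached as far as the arm can. A call with a gripper value outside its range is refused whole. The fingers move at their own pace and stop on an object; the grip force is fixed at half the most. Time passes only in rows, so rows that do not move let the fingers close. It gives the time, the measured TCP pose, the force and the opening at its end, in the units of the state.
- status.state(): the state, without advancing time (a new reading comes with each control period).
- imaging.read_camera(name): name is "scene" or "top" or "wrist"; returns a dict with "pixels" (384x512x3 uint8, red, green, blue), "fovy" (degrees; the focal length in pixels is half the picture's height over the tangent of half this angle, whatever the lens; pixels are square), "cx", "cy" (the principal point, pixels), "R" (3x3) and "t" (3): a world point X has camera coordinates R X + t. Camera axes: x right, y down, z forward; pixel columns grow to the right and rows downward; lengths in mm; the calibration is good to about 2 mm. A picture is of the moment at which its call begins. There is no depth.
- env.job_done(): hands the job in, once; it reports no verdict.
The state is a dict: "t": time; "joints": joint angles; "qvel": joint speeds; "tau": joint torques, N m; "eef_pos": TCP position; "tcp_rot": TCP orientation; "ft_force": force on the tool from outside, world axes, zero at the start; "moment": the same for the moment, N m; "opening": opening from 0.0 (shut) to 1.0 (fully open).
Only numpy, scipy, OpenCV 4.12 (cv2) and the standard library are available. Lean on these libraries where they do the work, as an engineer would, in place of code of your own. Each camera call takes 0.05 s, during which the arm holds its last target. There are 200 camera calls.

TASK

Load the carrier plate for the decorating line: swing its hold-down bar out of the way, put every clay blank lying on the bench flat and fully home in a cavity of its own outline, and only when all are in swing the bar back over them until it is fully shut in its catch. Leave the crocks and the jar where they stand.

Things in the scene. Friction and masses are not known exactly. Their poses are not given: they have to be found in the camera images.
- carrier: fixed dark grey plate, 290 (its x) x 200 (its y) x 16 mm high; origin under its centre, z up, +x end roughly away from the robot. Six flat-bottomed cavities in its top, two columns of three, sides along the plate's x and y, each 5 mm wider overall than its blank. At the far end of its centre line a dark C-shaped steel catch, open to +y, top 47 mm above the bench; bar pivot at the near end
- cavity_R1 (a point): centre of the mouth (plate-top height) of a round cavity, 59 mm diameter, 8 mm deep (floor 8 mm above the bench; a seated blank's centre is 18 mm above the bench, its top 12 mm above the plate); near, +y place on the plate
- cavity_R2 (a point): centre of the mouth (plate-top height) of a round cavity, 59 mm diameter, 8 mm deep (floor 8 mm above the bench; a seated blank's centre is 18 mm above the bench, its top 12 mm above the plate); far, -y place on the plate
- cavity_S1 (a point): centre of the mouth (plate-top height) of a square cavity, 53 x 53 mm, 8 mm deep (floor 8 mm above the bench; a seated blank's centre is 18 mm above the bench, its top 12 mm above the plate); middle, +y place on the plate
- cavity_S2 (a point): centre of the mouth (plate-top height) of a square cavity, 53 x 53 mm, 8 mm deep (floor 8 mm above the bench; a seated blank's centre is 18 mm above the bench, its top 12 mm above the plate); middle, -y place on the plate
- cavity_O1 (a point): centre of the mouth (plate-top height) of an oblong cavity, 65 mm along the plate's x by 45 mm along its y, 8 mm deep (floor 8 mm above the bench; a seated blank's centre is 18 mm above the bench, its top 12 mm above the plate); far, +y place on the plate
- cavity_O2 (a point): centre of the mouth (plate-top height) of an oblong cavity, 65 mm along the plate's x by 45 mm along its y, 8 mm deep (floor 8 mm above the bench; a seated blank's centre is 18 mm above the bench, its top 12 mm above the plate); near, -y place on the plate
- bar (a joint): flat steel hold-down bar, 262 x 72 x 6 mm, turning level about the upright pivot at the plate's near end; rad: 0 = shut (stop), along the plate's centre line, tongue in the catch; grows counter-clockwise from above, towards the plate's +y side, to a stop at 1.8. Starts part-way, over the +y column; from 1.65 up it is clear of all cavities. Stiff (0.2 N m): stays where left, no click
- bar_pivot (a point): point on the bar's upright pivot axis, at the bar's underside, 32 mm above the bench (its top: 38 mm); a seated blank is 28 mm high and passes under the bar, an unseated one (36 mm or more) does not
- bar_handle (a point): on the axis of the bar's upright black round handle (20 mm diameter, from 38 to 75 mm above the bench), 170 mm from the pivot; the point is 60 mm above the bench
- disc_a: loose biscuit-fired clay blank, round, 54 mm diameter, 20 mm thick, about 90 g, lying flat on the bench; origin at its centre (10 mm above its underside), z up; either face may be up. May be absent. The two disc blanks are alike
- disc_b: loose biscuit-fired clay blank, round, 54 mm diameter, 20 mm thick, about 90 g, lying flat on the bench; origin at its centre (10 mm above its underside), z up; either face may be up. May be absent. The two disc blanks are alike
- square_a: loose biscuit-fired clay blank, square, 48 x 48 mm (x and y axes along its sides), 20 mm thick, about 90 g, lying flat on the bench; origin at its centre (10 mm above its underside), z up; either face may be up. May be absent. The two square blanks are alike
- square_b: loose biscuit-fired clay blank, square, 48 x 48 mm (x and y axes along its sides), 20 mm thick, about 90 g, lying flat on the bench; origin at its centre (10 mm above its underside), z up; either face may be up. May be absent. The two square blanks are alike
- oblong_a: loose biscuit-fired clay blank, oblong, 60 mm along its x axis and 40 mm along its y axis, 20 mm thick, about 90 g, lying flat on the bench; origin at its centre (10 mm above its underside), z up; either face may be up. May be absent. The two oblong blanks are alike
- oblong_b: loose biscuit-fired clay blank, oblong, 60 mm along its x axis and 40 mm along its y axis, 20 mm thick, about 90 g, lying flat on the bench; origin at its centre (10 mm above its underside), z up; either face may be up. May be absent. The two oblong blanks are alike
- crock_a: bystander: cream glazed crock, 90 mm diameter, 90 mm high, origin under its centre
- crock_b: bystander: cream glazed crock, 90 mm diameter, 100 mm high, origin under its centre
- glaze_jar: bystander: closed amber jar, 64 mm diameter, 85 mm high, origin under its centre
Mind the look-alikes: they are no part of the job. Leave any black or turquoise look-alike of the disc_a alone.

How it is judged:
By the outcome, as a careful person would: the job done as asked, in the order asked, and still so for the second after the job is handed in, with the robot touching nothing.
Of disc_a, square_a, oblong_a, disc_b, square_b, oblong_b only 4 to 6 are there at a start; the rules pass over those that are not, and their reading is None.
At some moment in a run one of disc_a, square_a, oblong_a, disc_b, square_b, oblong_b may be knocked a few centimetres aside while the robot is not near it.
Once in a run the grip may slacken for a moment while it holds something.
It also fails if it takes over 210 s, if anything falls off the work surface, if the arm or the gripper's body presses on something with over 40 N, if the wrist force passes 120 N, or if a joint passes its speed limit or range.

## Working session

There is one attempt and no reset: what is moved stays moved. The work goes in short steps, Python scripts to look and compute and a tool call to move; the robot and the scene stay as the last step left them, time stands still between calls to the robot, and variables do not carry over. Pictures are saved under pics/ and viewed, about 12 in all and at most 16, crops included, and the job is handed in when it is done.

Besides the shell and the picture viewer there is one more tool, called after "Call:" as name([rows], argument=value, ...), one row to a line, values as JSON. apply_moves: Moves the arm, as the interface text tells. Its arguments: {"type":"object","properties":{"increments":{"type":"array"}},"required":["increments"]}

```bash
mkdir -p pics; cat > h.py <<'E'
import numpy as np,cv2
from cell import status,imaging,env
def cam(n,save=None):
    c=imaging.read_camera(n)
    c['f']=c['pixels'].shape[0]/2/np.tan(np.radians(c['fovy'])/2)
    c['R']=np.array(c['R']);c['t']=np.array(c['t'])
    if save: cv2.imwrite('pics/'+save,c['pixels'][:,:,::-1])
    return c
def ray(c,u,v,z):
    d=c['R'].T@np.array([(u-c['cx'])/c['f'],(v-c['cy'])/c['f'],1]);o=-c['R'].T@c['t']
    return o+d*(z-o[2])/d[2]
def proj(c,X):
    p=c['R']@np.array(X,float)+c['t'];return c['cx']+c['f']*p[0]/p[2],c['cy']+c['f']*p[1]/p[2]
E
python3 - <<'E'
from h import *
for n in('top','scene'):
    c=cam(n,n+'0.png');print(n,c['fovy'],c['cx'],c['cy'],-c['R'].T@c['t'],c['R'].round(3).tolist())
print(status.state())
E
```

```text
top 52.68146519962834 255.5482070182631 188.61182125905069 [ 321.42017221  -21.26267919 1514.60157983] [[0.024, -1.0, -0.003], [-0.988, -0.023, -0.154], [0.153, 0.007, -0.988]]
scene 54.17686152233379 257.13081713244054 197.53003003840794 [1340.65787035 -302.51274752  794.88016484] [[0.324, 0.946, 0.005], [0.608, -0.204, -0.767], [-0.725, 0.252, -0.642]]
{'t': 0.1, 'joints': array([-1.24759927e+00,  4.91519913e-01,  1.55941364e+00,  2.40765954e-06,
        1.09169194e+00, -1.05569455e-01]), 'qvel': array([ 0.00084465, -0.0014286 , -0.00155858,  0.00095154,  0.00122776,
       -0.00043253]), 'tau': array([ 4.45421843e-03, -6.13623476e+01, -2.58605182e+01,  6.94546499e-02,
        4.70170460e-02, -7.95373921e-05]), 'eef_pos': array([ 259.80123851, -568.16600909,  186.89872481]), 'tcp_rot': array([3.03395566, 1.56976349, 1.89192473]), 'ft_force': array([-0.41030676, -0.06188925,  0.41094374]), 'moment': array([-0.01009343, -0.03200201, -0.05267463]), 'opening': 0.998846600765003}
```

View pics/top0.png

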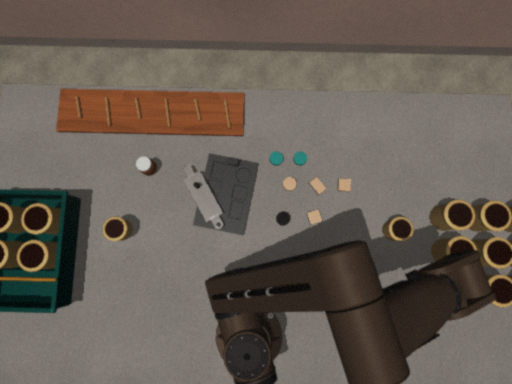

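View pics/scene0.png

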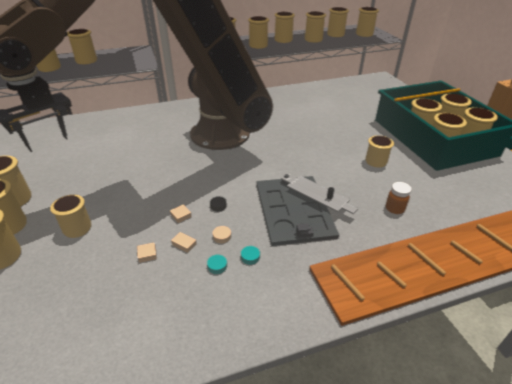

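The top view shows clay blanks at about (290,183), (318,186), (345,185) and (315,217). The plate is at about (227,194), with the bar over its left (+y) side. The turquoise and black discs are the look-alikes.

```bash
python3 - <<'E'
from h import *
c=cam('top');p=c['pixels'];hsv=cv2.cvtColor(p,cv2.COLOR_RGB2HSV)
m=((hsv[...,0]<20)&(hsv[...,1]>80)&(hsv[...,2]>150)).astype('uint8')
for k in cv2.findContours(m,cv2.RETR_EXTERNAL,cv2.CHAIN_APPROX_NONE)[0]:
    if 40<cv2.contourArea(k)<400:
        w=np.array([ray(c,u,v,20)[:2] for u,v in k[:,0]],dtype='float32')
        r=cv2.minAreaRect(w);print(k[:,0].mean(0),[np.round(x,1) for x in r])
# plate
g=p.astype(int).sum(2)/3
m=((g<85)).astype('uint8');m[:,:185]=0;m[:,262:]=0;m[:150]=0;m[240:]=0
k=max(cv2.findContours(m,cv2.RETR_EXTERNAL,cv2.CHAIN_APPROX_NONE)[0],key=cv2.contourArea)
w=np.array([ray(c,u,v,16)[:2] for u,v in k[:,0]],dtype='float32');print('plate',cv2.minAreaRect(w))
for q in [(228,224),(188,168),(198,186)]: print(q,g[q[1],q[0]],ray(c,*q,38))
cr=p[140:250,175:365][:,:,::-1];cv2.imwrite('pics/crop1.png',cv2.resize(cr,None,fx=4,fy=4,interpolation=cv2.INTER_CUBIC))
E
```

```text
[499.47272727 263.87272727] [array([ 290.9, -940.8]), array([86.7, 32.4]), np.float64(88.9)]
[ 32.52173913 247.32608696] [array([302.7, 833.6]), array([ 64.1, 115. ]), np.float64(1.4)]
[496.10144928 242.36231884] [array([ 363.5, -933.3]), array([ 47.2, 103.8]), np.float64(12.3)]
[314.44444444 216.33333333] [array([ 450.8, -239.7]), array([41.2, 41.8]), np.float64(19.6)]
[502.85333333 222.64      ] [array([ 446. , -960.2]), array([ 48. , 108.4]), np.float64(42.3)]
[ 35.08333333 215.90909091] [array([422.4, 835.8]), array([102.4, 113.5]), np.float64(35.4)]
[488.4        206.69090909] [array([ 502.9, -915.2]), array([31.7, 92.3]), np.float64(40.4)]
[460.29801325 214.17218543] [array([ 472. , -801.2]), array([115.2, 107.2]), np.float64(29.7)]
[344.    184.475] [array([ 577.7, -356.1]), array([39.1, 43.9]), np.float64(89.5)]
[317.54285714 185.45714286] [array([ 572.2, -252.8]), array([55.3, 37.1]), np.float64(40.8)]
[289.28571429 183.31428571] [array([ 576.8, -141.5]), array([43.6, 47. ]), np.float64(1.3)]
plate ((535.9603271484375, 110.21678161621094), (217.11016845703125, 289.8321838378906), 79.643310546875)
(228, 224) 72.66666666666667 [412.18749494  90.09724491  38.        ]
(188, 168) 126.0 [625.66900231 253.0933913   38.        ]
(198, 186) 23.0 [555.73382695 210.91996316  38.        ]
```

View pics/crop1.png

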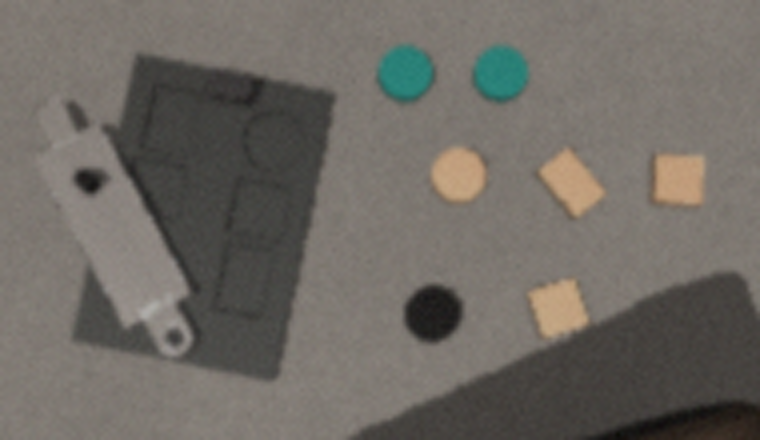

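The crop shows four blanks: a disc, an oblong and two squares. The bar pivots at crop (174,338) and its handle is at (90,180). I'll work out the plate pose and the moves needed to swing the bar open.

```bash
cat >> h.py <<'E'
from scipy.spatial.transform import Rotation as Ro
def tool():
    s=status.state();return np.array(s['eef_pos']),Ro.from_euler('xyz',s['tcp_rot']).as_matrix(),s
def go(xyz,jaw=None,rel=None):
    """print tool-frame shift to world xyz and turn to get jaw (tool z) at world angle jaw deg (mod 180)"""
    p,R,s=tool();d=R.T@(np.array(xyz)-p);a=np.degrees(np.arctan2(R[1,2],R[0,2]))
    t=None
    if jaw is not None: t=-((jaw-a+90)%180-90)
    print('at',p.round(1),'jaw',a.round(1),'j6',s['joints'][5].round(2),'shift',d.round(1),'turn',t,'F',s['ft_force'].round(1),'op',round(s['opening'],3),'t',s['t'])
    return d,t
E
python3 - <<'E'
from h import *
c=cam('top')
C=[ray(c,175+u/4,140+v/4,z)[:2] for u,v,z in [(137,55,16),(335,93,16),(276,380,16),(73,340,16)]]
C=np.array(C);print(C.round(1));o=C.mean(0);ax=C[0]+C[1]-C[2]-C[3];yaw=np.arctan2(ax[1],ax[0]);print('o',o,'yaw',np.degrees(yaw),np.linalg.norm(C[0]-C[3]),np.linalg.norm(C[0]-C[1]))
P=ray(c,175+174/4,140+338/4,38)[:2];H=ray(c,175+90/4,140+176/4,70)[:2]
d=H-P;print('P',P,'H',H,np.hypot(*d),'bar',np.arctan2(d[1],d[0])-yaw)
R,ps=tool()[1],tool()[0];print(R.round(2).tolist())
go([*(H),120],np.degrees(np.arctan2(d[1],d[0]))+90)
E
```

```text
[[689.8 175.7]
 [655.8 -21.5]
 [372.9  28.9]
 [406.6 225.6]]
o [531.23801009 102.1965745 ] yaw -10.037896814045084 287.5885801277553 200.12244172001644
P [409.44701402 126.12923843] H [558.2620885  208.13318864] 169.91343161058876 bar 0.6788402698281651
[[-0.0, 0.91, 0.42], [0.0, 0.42, -0.91], [-1.0, 0.0, -0.0]]
at [ 259.9 -568.3  187.1] jaw -65.4 j6 -0.11 shift [  67.5  594.2 -582. ] turn -4.2881270856019 F [-0.8  0.6  1.1] op 1.0 t 0.2
```

Call:
apply_moves([
  [0,-10,20,-20,0],
  [0,-10,33,-32.5,0],
  [0,-10,33,-32.5,0],
  [0,0,33,-32.5,0],
  [0,0,33,-32.5,0],
  [0,0,33,-32.5,0],
  [0,0,33,-32.5,0],
  [0,0,33,-32.5,0],
  [0,0,33,-32.5,0],
  [0,0,33,-32.5,0],
])

```text
t: 1.2
eef_pos: [418.5, -150.6, 217.6]
tcp_rot: [0.5, 1.57, -0.642]
ft_force: [0.5, -1.0, -0.6]
opening: 0.997
```

Call:
apply_moves([
  [0,0,33,-32.5,0],
  [0,0,33,-32.5,0],
  [0,0,33,-32.5,0],
  [0,0,33,-32.5,0],
  [0,0,33,-32.5,0],
  [0,0,20,-20,0],
  [0,0,0,0,-7],
  [0,0,0,0,-7],
  [0,0,0,0,-6],
  [0,0,0,0,0],
])

```text
t: 2.2
eef_pos: [510.5, 90.6, 217.3]
tcp_rot: [-1.887, 1.571, -2.678]
ft_force: [-0.5, -0.4, -0.1]
opening: 0.999
```

```bash
python3 - <<'E'
from h import *
c=cam('wrist','w1.png');go([558,208,140],-45)
R=tool()[1];print(R.round(2).tolist(),c['fovy'],-c['R'].T@c['t'],c['R'].round(2).tolist())
c=cam('top','t1.png')
E
```

```text
at [510.6  90.5 217.3] jaw -45.6 j6 0.84 shift [ 77.3 116.2 -50.7] turn -0.5581219844135887 F [ 0.4 -0.1 -0.3] op 0.998 t 2.25
[[-0.0, 0.71, 0.7], [-0.0, 0.7, -0.71], [-1.0, -0.0, -0.0]] 65.26971215891211 [558.51418731 139.35983984 415.15437386] [[0.7, -0.71, -0.0], [-0.69, -0.68, 0.24], [-0.17, -0.17, -0.97]]
```

View pics/w1.png

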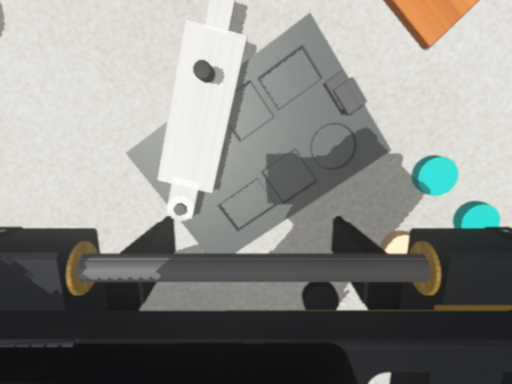

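The wrist view shows the handle top at (205,71), the pivot at (180,209), plate corners at (310,14), (388,150) and (127,153), and all the cavity outlines.

```bash
python3 - <<'E'
from h import *
c=cam('wrist')
H=ray(c,203,71,75);P=ray(c,180,209,38);print(H,P,np.hypot(*(H-P)[:2]))
A,B,D=[ray(c,*q,16)[:2] for q in[(310,14),(388,150),(127,153)]]
x=A-D;y=A-B;print(A,B,D,np.linalg.norm(x),np.linalg.norm(y),'yaw',np.degrees([np.arctan2(x[1],x[0]),np.arctan2(-y[0],y[1])]),'o',(B+D)/2)
S=np.array([*(H[:2]),60]);go(S,-45)
E
```

```text
[556.74202373 211.45227347  75.        ] [409.332328   127.32287802  38.        ] 169.72735069288947
[693.01833375 175.28398666] [654.86231683 -16.77828526] [410.14319164 227.96727778] 287.7392486089464 195.81572439919182 yaw [-10.55002082 -11.23635583] o [532.50275424 105.59449626]
at [510.6  90.4 217.4] jaw -45.6 j6 0.84 shift [157.4 117.7 -54.2] turn -0.6047198283011141 F [-0.2 -0.7 -0.6] op 1.0 t 2.35
```

Call:
apply_moves([
  [0,0,39,-18,0],
  [0,0,39,-18,0],
  [0,0,39,-18,0],
  [0,40,0,0,0],
  [0,40,0,0,0],
  [0,40,0,0,0],
  [0,40,0,0,0],
  [1,0,0,0,0],
  [1,0,0,0,0],
  [1,0,0,0,0],
])

```text
t: 3.35
eef_pos: [557.2, 211.3, 59.5]
tcp_rot: [1.018, 1.568, 0.225]
ft_force: [0.3, 0.2, 0.1]
opening: 0.803
```

Call:
apply_moves([
  [1,0,0,0,0],
  [1,0,0,0,0],
  [1,0,0,0,0],
  [1,0,0,0,0],
])

```text
t: 3.75
eef_pos: [556.2, 211.1, 57.9]
tcp_rot: [0.912, 1.57, 0.119]
ft_force: [0.2, 0.5, -0.4]
opening: 0.466
```

```bash
python3 - <<'E'
from h import *
go([557,210,57],-45)
p,R,s=tool()
P=np.array([409.4,127]);v=p[:2]-P;r=np.hypot(*v);a=np.arctan2(v[1],v[0]);print(r,np.degrees(a),'bar',a+np.radians(10.6))
prev=p.copy();yaw=0
# path in tool frame, no turning
for k in np.linspace(a,np.radians(89.5),11)[1:]:
    q=np.array([*(P+170*np.array([np.cos(k),np.sin(k)])),p[2]]);print((R.T@(q-prev)).round(1),q.round());prev=q
E
```

```text
at [556.2 211.1  57.9] jaw -45.4 j6 1.04 shift [ 0.9 -0.2  1.3] turn -0.43635535507775103 F [ 0.2  0.5 -0.4] op 0.466 t 3.75
169.21276418093126 29.7939216617178 bar 0.7050069307896347
[ -0.    4.4 -17.1] [547. 226.  58.]
[ -0.    1.8 -17.6] [536. 240.  58.]
[ -0.   -0.  -17.7] [524. 253.  58.]
[ -0.   -1.9 -17.6] [510. 264.  58.]
[ -0.   -3.7 -17.3] [495. 274.  58.]
[ -0.   -5.5 -16.8] [480. 282.  58.]
[ -0.   -7.2 -16.2] [463. 288.  58.]
[ -0.   -8.9 -15.3] [446. 293.  58.]
[ -0.  -10.4 -14.3] [429. 296.  58.]
[ -0.  -11.8 -13.2] [411. 297.  58.]
```

Call:
apply_moves([
  [1,0,0,0,0],
  [1,0,0,0,0],
  [1,0,0,0,0],
  [1,0,0,0,0],
  [1,0,0,0,0],
])

```text
t: 4.25
eef_pos: [556.1, 211.0, 57.4]
tcp_rot: [-1.252, 1.571, -2.045]
ft_force: [-0.5, 0.5, -0.3]
opening: 0.045
```

Call:
apply_moves([
  [1,0,4.4,-17.1,0],
  [1,0,1.8,-17.6,0],
  [1,0,0,-17.7,0],
  [1,0,-1.9,-17.6,0],
])

```text
t: 4.65
eef_pos: [508.5, 265.4, 57.4]
tcp_rot: [-1.799, 1.571, -2.591]
ft_force: [0.1, -0.8, 0.5]
opening: 0.0
```

Call:
apply_moves([
  [1,0,-3.7,-17.3,0],
  [1,0,-5.5,-16.8,0],
  [1,0,-7.2,-16.2,0],
  [1,0,-8.9,-15.3,0],
  [1,0,-10.4,-14.3,0],
  [1,0,-11.8,-13.2,0],
  [1,0,0,0,0],
])

```text
t: 5.35
eef_pos: [408.4, 296.8, 57.5]
tcp_rot: [-1.814, 1.569, -2.606]
ft_force: [-0.1, 0.1, -0.2]
opening: 0.002
```

```bash
python3 - <<'E'
from h import *
go([411,297,58],-45)
p,R,s=tool()
v=p[:2]-np.array([409.4,127]);a=np.arctan2(v[1],v[0]);print(np.hypot(*v),'bar',a+np.radians(10.6))
E
```

```text
at [408.4 296.8  57.5] jaw -45.4 j6 1.29 shift [-0.5  2.   1.7] turn -0.36749310308169925 F [-0.1  0.1 -0.2] op 0.002 t 5.35
169.84197927914764 bar 1.7618124243793367
```

The fingers shut empty, so they missed the handle. I'll rise and look.

Call:
apply_moves([
  [0,-40,0,0,0],
  [0,-40,0,0,0],
  [0,-40,0,0,0],
  [0,-40,0,0,0],
  [0,0,0,40,0],
  [0,0,0,40,0],
  [0,0,0,40,0],
  [0,0,0,0,0],
])

```text
t: 6.15
eef_pos: [497.9, 208.6, 217.4]
tcp_rot: [0.502, 1.569, -0.295]
ft_force: [-0.9, 0.6, 0.5]
opening: 0.621
```

```bash
python3 - <<'E'
from h import *
c=cam('wrist','w2.png');go([411,297,58],-45)
import pickle;pickle.dump(c,open('w2.pkl','wb'))
E
```

```text
at [496.4 209.9 217.2] jaw -45.6 j6 1.07 shift [ 1.592e+02 -1.000e-01 -1.220e+02] turn -0.6234032155897751 F [0.5 0.8 0.4] op 0.663 t 6.2
```

View pics/w2.png

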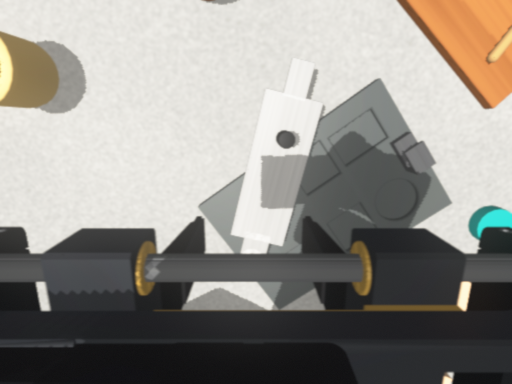

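```bash
python3 - <<'E'
from h import *
import pickle;c=pickle.load(open('w2.pkl','rb'))
for z in (75,):print(ray(c,286,138,z), ray(c,256,242,38),[ray(c,*q,16)[:2].round(1) for q in[(378,81),(451,204),(199,205)]])
p,R,s=tool();print('tcp proj',proj(c,[p[0],p[1],46]))
print(proj(c,p))
cr=c['pixels'][110:170,250:320];g=cr.astype(int).sum(2)
m=(g<150).astype('uint8');n,l,st,ce=cv2.connectedComponentsWithStats(m);print(st,ce+[250,110])
t=cv2.imread('pics/t1.png');print(t.shape)
E
```

```text
[557.06291574 216.21020118  75.        ] [433.48999399 141.46780198  38.        ] [array([688.8, 177. ]), array([655.9, -19.1]), array([411.1, 229.8])]
tcp proj (np.float64(252.20999880652641), np.float64(175.4240341408463))
(np.float64(251.74077224723595), np.float64(220.3318670239697))
[[   0    0   70   60 4200]] [[284.5 139.5]]
(384, 512, 3)
```

```bash
python3 - <<'E'
from h import *
ims=[]
for n in('scene','top','wrist'):
    c=cam(n);b=proj(c,[557,216,38]);t=proj(c,[557,216,75]);print(n,b,t)
    x,y=int(b[0])-33,int(b[1])-25
    im=cv2.resize(c['pixels'][y:y+50,x:x+66][:,:,::-1],None,fx=6,fy=6,interpolation=cv2.INTER_CUBIC)
    f=lambda q:(int((q[0]-x)*6),int((q[1]-y)*6))
    cv2.circle(im,f(b),4,(0,0,255),-1);cv2.circle(im,f(t),4,(0,255,0),-1);ims.append(im)
ims.append(ims[0]*0)
cv2.imwrite('pics/h3.png',np.vstack([np.hstack(ims[:2]),np.hstack(ims[2:])]))
E
```

```text
scene (np.float64(330.7917659925233), np.float64(196.92955248763718)) (np.float64(332.3635749902661), np.float64(187.7348415415772))
top (np.float64(196.70075786192348), np.float64(185.64624365641654)) (np.float64(195.19746650755377), np.float64(184.06342398900054))
wrist (np.float64(286.5709399020259), np.float64(136.07990215413943)) (np.float64(290.1428559437431), np.float64(137.94052434829132))
```

View pics/h3.png

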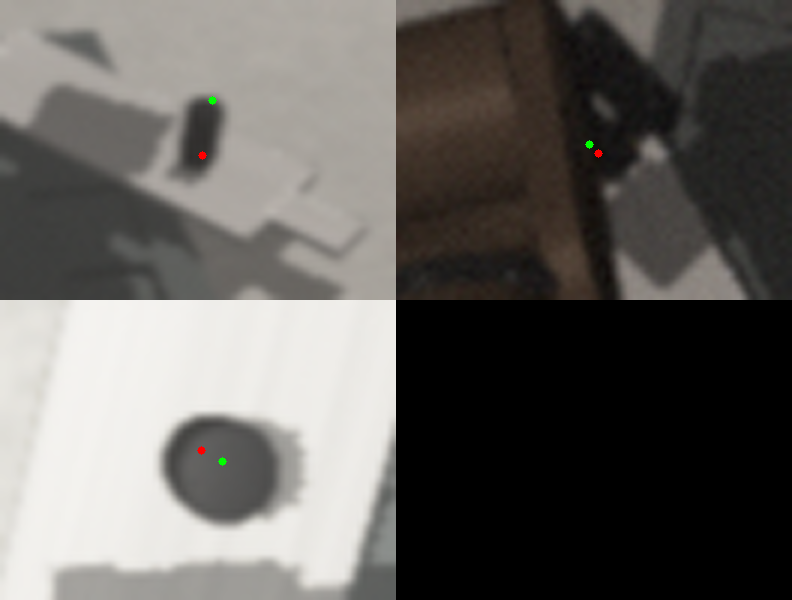

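Call:
apply_moves([
  [0,0,0,0,7],
  [0,0,0,0,6],
  [0,0,40,-17,0],
  [0,0,0,0,0],
  [0,0,0,0,0],
])

```text
t: 6.85
eef_pos: [519.5, 248.0, 217.1]
tcp_rot: [-1.597, 1.57, -2.614]
ft_force: [1.2, -0.2, 0.4]
opening: 1.0
```

```bash
python3 - <<'E'
from h import *
c=cam('wrist')
g=c['pixels'].astype(int).sum(2);p,R,s=tool();print(proj(c,[556,214,75]))
m=(g[:215]<190).astype('uint8');n,l,st,ce=cv2.connectedComponentsWithStats(m)
for a,b in zip(st,ce):
    if 150<a[4]<900: print(a,b,ray(c,*b,73))
go([556,214,57],-59)
E
```

```text
(np.float64(296.27271442065137), np.float64(168.11834665021482))
[398 131  32  37 184] [411.07608696 150.15217391] [641.34849141 114.17919924  73.        ]
[286 157  17  18 178] [294.85955056 165.43820225] [557.61242651 216.6877672   73.        ]
at [519.3 247.5 217.2] jaw -58.3 j6 1.35 shift [160.2  13.8  47.8] turn 0.6740141553030696 F [-0.4  0.3  0.3] op 1.0 t 6.9
```

Call:
apply_moves([
  [0,0,15,47,0],
  [0,40,0,0,0],
  [0,40,0,0,0],
  [0,40,0,0,0],
  [0,43,0,0,0],
  [0,0,0,0,0],
  [0,0,0,0,0],
])

```text
t: 7.6
eef_pos: [557.5, 214.6, 55.3]
tcp_rot: [-1.662, 1.57, -2.682]
ft_force: [0.7, 0.3, 1.2]
opening: 1.001
```

```bash
python3 - <<'E'
from h import *
go([557,215.5,55],-59)
c=cam('scene');p,R,s=tool();b=proj(c,p);x,y=int(b[0])-50,int(b[1])-50
a=cv2.resize(c['pixels'][y:y+90,x:x+100][:,:,::-1],None,fx=6,fy=6,interpolation=cv2.INTER_CUBIC)
cv2.circle(a,(int((b[0]-x)*6),int((b[1]-y)*6)),4,(0,0,255),-1);cv2.imwrite('pics/s4.png',a)
E
```

```text
at [557.5 214.6  55.3] jaw -58.4 j6 1.28 shift [ 0.3  0.1 -1. ] turn 0.5747394225153073 F [0.7 0.3 1.2] op 1.001 t 7.6
```

View pics/s4.png

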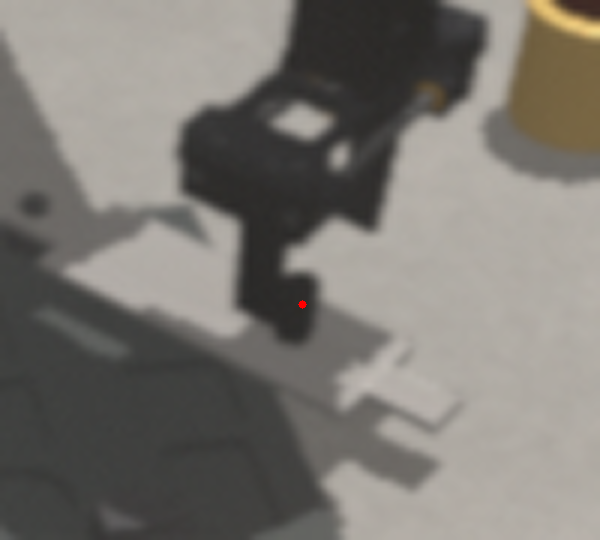

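The TCP dot lies on the handle and the near finger is beside it. I'll close the fingers.

Call:
apply_moves([
  [1,0,0,0,0],
  [1,0,0,0,0],
  [1,0,0,0,0],
  [1,0,0,0,0],
  [1,0,0,0,0],
  [1,0,0,0,0],
  [1,0,0,0,0],
  [1,0,0,0,0],
])

```text
t: 8.45
eef_pos: [557.6, 214.7, 54.3]
tcp_rot: [-1.362, 1.571, -2.382]
ft_force: [0.1, -0.8, -0.0]
opening: 0.386
```

Call:
apply_moves([
  [1,0,0,0,0],
  [1,0,0,0,0],
  [1,0,0,0,0],
  [1,0,0,0,0],
])

```text
t: 8.85
eef_pos: [557.7, 214.7, 54.4]
tcp_rot: [-0.124, 1.571, -1.144]
ft_force: [-0.1, -0.1, 0.4]
opening: 0.048
```

```bash
python3 - <<'E'
from h import *
p,R,s=tool();go(p)
P=np.array([409.4,127]);v=p[:2]-P;r=np.hypot(*v);a=np.arctan2(v[1],v[0]);print(r,np.degrees(a))
prev=p.copy()
for k in np.linspace(a,np.radians(88.5),11)[1:]:
    q=np.array([*(P+r*np.array([np.cos(k),np.sin(k)])),p[2]]);print((R.T@(q-prev)).round(1),q.round());prev=q
E
```

```text
at [557.7 214.7  54.4] jaw -58.4 j6 1.28 shift [0. 0. 0.] turn None F [-0.1 -0.1  0.4] op 0.048 t 8.85
172.23825123730037 30.596582382143634
[ -0.   -0.6 -17.4] [548. 229.  54.]
[ -0.   -2.3 -17.2] [537. 243.  54.]
[ -0.   -4.1 -16.9] [525. 255.  54.]
[ -0.   -5.7 -16.4] [511. 266.  54.]
[ -0.   -7.4 -15.8] [497. 275.  54.]
[ -0.   -8.9 -14.9] [481. 284.  54.]
[ -0.  -10.4 -14. ] [465. 290.  54.]
[ -0.  -11.7 -12.8] [448. 295.  54.]
[ -0.  -13.  -11.6] [431. 298.  54.]
[ -0.  -14.1 -10.2] [414. 299.  54.]
```

```bash
python3 - <<'E'
from h import *
ims=[]
p,R,s=tool()
for n in ('scene','wrist'):
    c=cam(n);b=proj(c,p-[0,0,10]);x,y=int(b[0])-35,int(b[1])-45
    a=cv2.resize(c['pixels'][y:y+80,x:x+66][:,:,::-1],None,fx=6,fy=6,interpolation=cv2.INTER_CUBIC)
    cv2.circle(a,(int((b[0]-x)*6),int((b[1]-y)*6)),3,(0,0,255),-1);ims.append(a)
cv2.imwrite('pics/s5.png',np.hstack(ims))
E
```

```text
(no output)
```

View pics/s5.png

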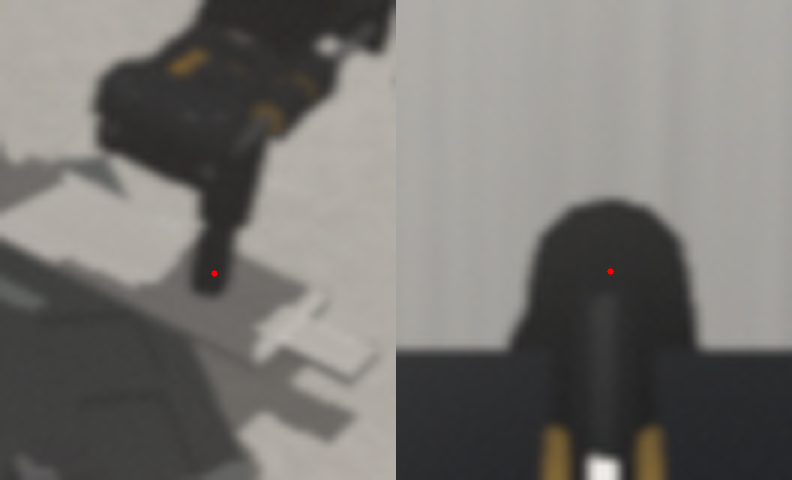

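Call:
apply_moves([
  [1,2,0,0,0],
  [1,2,0,0,0],
  [1,2,0,0,0],
])

```text
t: 9.25
eef_pos: [557.6, 214.6, 48.2]
tcp_rot: [-1.153, 1.571, -2.173]
ft_force: [0.1, -0.2, 0.2]
opening: 0.006
```

Call:
apply_moves([
  [1,2,0,0,0],
  [1,2,0,0,0],
])

```text
t: 9.45
eef_pos: [558.0, 214.5, 47.6]
tcp_rot: [0.964, 1.569, -0.056]
ft_force: [-14.7, -8.3, 57.0]
opening: 0.006
```

```bash
python3 - <<'E'
from h import *
p,R,s=tool();go(p);print(env.tip_extent,s['moment'],s['tau'])
E
```

```text
at [558.  214.5  47.6] jaw -58.4 j6 1.28 shift [0. 0. 0.] turn None F [-14.7  -8.3  57. ] op 0.006 t 9.45
11.0 [-1.5673528   3.04743399  0.0077814 ] [ 1.02407154e+00 -3.11250257e+01 -1.48763520e+01  7.30344001e-01
 -4.71187860e+00 -1.57769682e-02]
```

Call:
apply_moves([
  [1,-6,0,0,0],
  [1,-4,0,0,0],
  [1,0,0,0,0],
])

```text
t: 9.75
eef_pos: [557.8, 214.7, 54.7]
tcp_rot: [1.132, 1.57, 0.113]
ft_force: [0.3, -0.6, 0.4]
opening: 0.004
```

```bash
python3 - <<'E'
from h import *
p,R,s=tool();go(p)
ims=[]
for n in ('wrist','scene'):
    c=cam(n);b=proj(c,p);x,y=int(b[0])-33,int(b[1])-45;k=6
    a=cv2.resize(c['pixels'][y:y+80,x:x+66][:,:,::-1],None,fx=k,fy=k,interpolation=cv2.INTER_CUBIC)
    a=cv2.convertScaleAbs(a,alpha=2.2)
    th=np.linspace(0,6.28,60)
    for z,col in((38,(0,0,255)),(75,(0,255,0))):
        for t in th:
            q=proj(c,[557+10*np.cos(t),215+10*np.sin(t),z]);cv2.circle(a,(int((q[0]-x)*k),int((q[1]-y)*k)),1,col,-1)
    q=proj(c,p-[0,0,11]);cv2.circle(a,(int((q[0]-x)*k),int((q[1]-y)*k)),3,(255,0,0),-1);ims.append(a)
cv2.imwrite('pics/s6.png',np.hstack(ims))
E
```

```text
at [557.8 214.7  54.7] jaw -58.4 j6 1.28 shift [0. 0. 0.] turn None F [ 0.3 -0.6  0.4] op 0.004 t 9.75
```

View pics/s6.png

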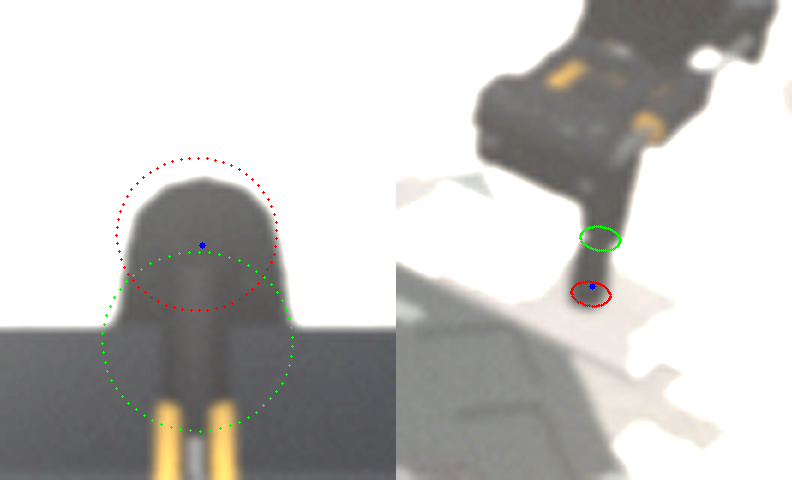

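Call:
apply_moves([
  [1,2,0,-5,0],
  [1,2,0,-5,0],
  [1,0,0,-5,0],
  [1,0,0,-5,0],
  [1,0,0,-5,0],
  [1,0,0,-5,0],
  [1,0,0,-5,0],
  [1,0,0,-5,0],
])

```text
t: 10.65
eef_pos: [536.5, 249.1, 50.5]
tcp_rot: [0.512, 1.571, -0.507]
ft_force: [0.1, -0.7, 0.1]
opening: 0.007
```

```bash
python3 - <<'E'
from h import *
p,R,s=tool();go(p)
ims=[]
for n in ('wrist','scene'):
    c=cam(n);b=proj(c,p);k=4;x,y=int(b[0])-50,int(b[1])-55
    a=cv2.resize(c['pixels'][y:y+100,x:x+100][:,:,::-1],None,fx=k,fy=k,interpolation=cv2.INTER_CUBIC)
    a=cv2.convertScaleAbs(a,alpha=1.5)
    q=proj(c,p-[0,0,11]);cv2.circle(a,(int((q[0]-x)*k),int((q[1]-y)*k)),3,(255,0,0),-1);ims.append(a)
cv2.imwrite('pics/s7.png',np.hstack(ims))
E
```

```text
at [536.5 249.1  50.5] jaw -58.4 j6 1.34 shift [0. 0. 0.] turn None F [ 0.1 -0.7  0.1] op 0.007 t 10.65
```

View pics/s7.png

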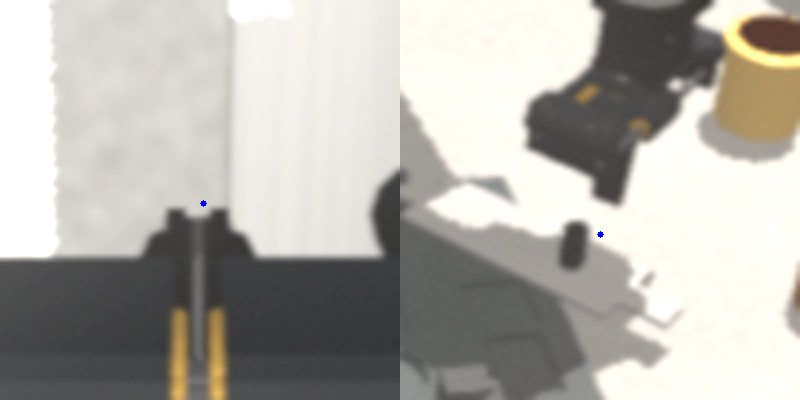

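```bash
python3 - <<'E'
from h import *
c=cam('scene')
p=np.array([557.5,214.6,55.3]);b=proj(c,p);x,y=int(b[0])-50,int(b[1])-50
j=np.array([np.cos(np.radians(-58.4)),np.sin(np.radians(-58.4)),0])
for s in (47,-47,53,-53):
  for dz in(-11,27):
    q=proj(c,p+s*j+[0,0,dz]);print('s4',s,dz,(q[0]-x)*6,(q[1]-y)*6)
p=np.array([536.5,249.1,50.5]);b=proj(c,p);x,y=int(b[0])-50,int(b[1])-55
for dz in(-11,10,20,27,35):
    q=proj(c,p+[0,0,dz]);print('s7',dz,(q[0]-x)*4+400,(q[1]-y)*4)
c=cam('wrist')
b=proj(c,p);x,y=int(b[0])-50,int(b[1])-55
for dz in(-11,10,20,27,35):
    q=proj(c,p+[0,0,dz]);print('w7',dz,(q[0]-x)*4,(q[1]-y)*4)
E
```

```text
s4 47 -11 250.62914773202567 366.46095030873454
s4 47 27 259.5603398634231 308.9238856742795
s4 -47 -11 343.91862480614225 278.5401273556205
s4 -47 27 354.3508200864046 221.90822880852193
s4 53 -11 244.36619385138852 372.36348161851504
s4 53 27 253.18981836962166 314.77188972549425
s4 -53 -11 349.5810061126797 273.2036066679809
s4 -53 27 360.0982051675644 216.6322508102976
s7 -11 600.4510418746695 234.3998857545787
s7 10 604.2078419597935 213.80813644090995
s7 20 606.0267844089938 203.83816037584438
s7 27 607.3117938946516 196.79477435721446
s7 35 608.7923861670974 188.6793611813349
w7 -11 202.47479592594573 203.4057595456951
w7 10 203.07634115304677 242.80804083199632
w7 20 203.40837849711852 264.55707687991253
w7 27 203.6618453598595 281.159606785445
w7 35 203.9756896253199 301.7169638562659
```

Both views put the real fingertips about 25 mm above where the stated TCP places them. The "floor" I touched was the handle's top, so I'll go lower, with force checks.

Call:
apply_moves([
  [0,-15,0,0,0],
  [0,-5,0,20,0],
  [0,0,0,20,0],
  [0,0,0,0,0],
  [0,0,0,0,0],
  [0,0,0,0,0],
  [0,0,0,0,0],
  [0,0,0,0,0],
  [0,0,0,0,0],
  [0,0,0,0,0],
])

```text
t: 11.85
eef_pos: [557.6, 214.8, 70.4]
tcp_rot: [-0.733, 1.571, -1.752]
ft_force: [0.3, -0.5, 0.7]
opening: 0.79
```

Call:
apply_moves([
  [0,10,0,0,0],
  [0,10,0,0,0],
  [0,10,0,0,0],
  [0,8,0,0,0],
  [0,5,0,0,0],
  [0,0,0,0,0],
])

```text
t: 12.45
eef_pos: [557.3, 214.5, 26.5]
tcp_rot: [-1.793, 1.569, -2.813]
ft_force: [-0.1, -0.0, 0.4]
opening: 0.997
```

```bash
python3 - <<'E'
from h import *
go([557,215,22],-59)
E
```

```text
at [557.3 214.5  26.5] jaw -58.4 j6 1.28 shift [ 4.5  0.  -0.5] turn 0.5655531310469541 F [-0.1 -0.   0.4] op 0.997 t 12.45
```

Call:
apply_moves([
  [1,0,0,0,0],
  [1,0,0,0,0],
  [1,0,0,0,0],
  [1,0,0,0,0],
  [1,0,0,0,0],
  [1,0,0,0,0],
  [1,0,0,0,0],
  [1,0,0,0,0],
  [1,0,0,0,0],
  [1,0,0,0,0],
])

```text
t: 13.45
eef_pos: [557.7, 214.6, 27.4]
tcp_rot: [-0.013, 1.571, -1.032]
ft_force: [1.4, -0.4, -1.0]
opening: 0.215
```

Call:
apply_moves([
  [1,0,0,0,0],
  [1,0,0,0,0],
  [1,0,0,0,0],
])

```text
t: 13.75
eef_pos: [557.7, 214.6, 27.4]
tcp_rot: [0.306, 1.571, -0.714]
ft_force: [-0.4, -1.2, 0.3]
opening: 0.202
```

```bash
python3 - <<'E'
from h import *
p,R,s=tool();go(p)
P=np.array([409.4,127]);v=p[:2]-P;r=np.hypot(*v);a=np.arctan2(v[1],v[0]);print(r,np.degrees(a))
prev=p.copy()
for k in np.linspace(a,np.radians(88.),11)[1:]:
    q=np.array([*(P+170.5*np.array([np.cos(k),np.sin(k)])),p[2]]);print((R.T@(q-prev)).round(1),q.round());prev=q
E
```

```text
at [557.7 214.6  27.4] jaw -58.4 j6 1.28 shift [0. 0. 0.] turn None F [-0.4 -1.2  0.3] op 0.202 t 13.75
172.2547769672958 30.577381268756795
[ -0.   -2.3 -17.1] [547. 228.  27.]
[ -0.   -2.3 -16.9] [536. 241.  27.]
[ -0.   -3.9 -16.6] [524. 253.  27.]
[ -0.   -5.6 -16.1] [511. 264.  27.]
[ -0.   -7.2 -15.5] [496. 274.  27.]
[ -0.   -8.7 -14.7] [481. 282.  27.]
[ -0.  -10.1 -13.8] [466. 288.  27.]
[ -0.  -11.4 -12.7] [449. 293.  27.]
[ -0.  -12.7 -11.5] [432. 296.  27.]
[ -0.  -13.7 -10.1] [415. 297.  27.]
```

Opening is 0.20, which is 20 mm, so the handle is gripped. I'll swing the bar open along the arc.

Call:
apply_moves([
  [1,0,-1.2,-17.2,0],
  [1,0,-2.3,-16.9,0],
  [1,0,-3.9,-16.6,0],
  [1,0,-5.6,-16.1,0],
  [1,0,-7.2,-15.5,0],
])

```text
t: 14.25
eef_pos: [496.5, 275.2, 27.7]
tcp_rot: [1.104, 1.57, 0.084]
ft_force: [1.8, -4.4, 6.3]
opening: 0.203
```

Call:
apply_moves([
  [1,0,-8.7,-14.7,0],
  [1,0,-10.1,-13.8,0],
  [1,0,-11.4,-12.7,0],
  [1,0,-12.7,-11.5,0],
  [1,0,-13.7,-10.1,0],
  [1,0,0,0,0],
])

```text
t: 14.85
eef_pos: [413.1, 298.3, 27.9]
tcp_rot: [-1.799, 1.569, -2.818]
ft_force: [-1.7, -1.8, 6.5]
opening: 0.204
```

```bash
python3 - <<'E'
from h import *
p,R,s=tool();go(p);v=p[:2]-np.array([409.4,127]);a=np.arctan2(v[1],v[0]);print(np.hypot(*v),np.degrees(a),'bar',a+np.radians(10.6))
E
```

```text
at [413.1 298.3  27.9] jaw -58.4 j6 1.51 shift [0. 0. 0.] turn None F [-1.7 -1.8  6.5] op 0.204 t 14.85
171.3677480696194 88.74854932839645 bar 1.7339592928605192
```

Call:
apply_moves([
  [0,0,0,0,0],
  [0,0,0,0,0],
  [0,0,0,0,0],
  [0,-45,0,0,0],
  [0,-45,0,0,0],
  [0,-45,0,0,0],
  [0,-45,0,0,0],
  [0,-10,-5,45,0],
  [0,0,-5,45,0],
  [0,0,-5,45,0],
])

```text
t: 15.85
eef_pos: [474.3, 174.0, 217.8]
tcp_rot: [1.294, 1.57, 0.275]
ft_force: [0.2, 0.5, 0.2]
opening: 0.968
```

Call:
apply_moves([
  [0,0,-5,45,0],
  [0,0,-5,45,0],
  [0,0,0,0,0],
  [0,0,0,0,0],
  [0,0,0,0,0],
])

```text
t: 16.35
eef_pos: [512.2, 94.0, 217.2]
tcp_rot: [-2.26, 1.57, 3.004]
ft_force: [0.1, 0.1, -0.3]
opening: 0.997
```

```bash
python3 - <<'E'
from h import *
c=cam('wrist','w8.png');go([510,90,217],-58.4)
import pickle;pickle.dump(c,open('w8.pkl','wb'))
a=cv2.resize(c['pixels'][:230][:,:,::-1],None,fx=1.56,fy=1.56,interpolation=cv2.INTER_CUBIC);cv2.imwrite('pics/w8b.png',a)
E
```

```text
at [512.2  94.3 217.3] jaw -58.4 j6 1.07 shift [ 0.3 -4.1  2.5] turn 0.02910163614103567 F [ 0.7  0.7 -0.1] op 0.996 t 16.4
```

View pics/w8b.png

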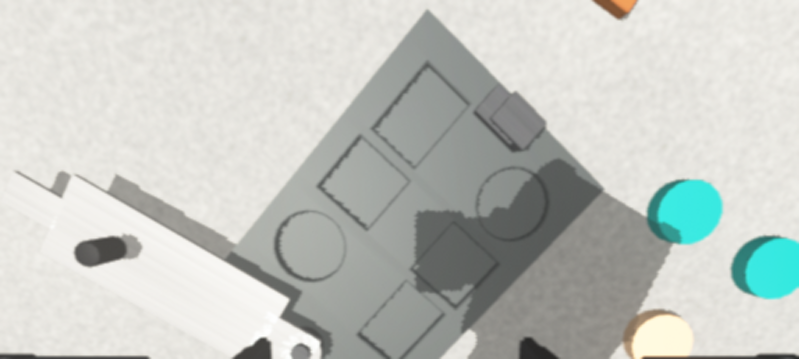

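The bar is clear of every cavity. In the crop, O1 is at (421,115), S1 (364,183), R1 (311,246), R2 (512,203), S2 (456,265) and O2 (402,321). Next I'll measure these in world coordinates and check where to go for the blanks.

```bash
python3 - <<'E'
from h import *
import pickle,json;c=pickle.load(open('w8.pkl','rb'))
k=1.5625
Q={'O1':(421,115),'S1':(364,183),'R1':(311,246),'R2':(512,203),'S2':(456,265),'O2':(402,321)}
W={n:ray(c,u/k,v/k,16)[:2] for n,(u,v) in Q.items()}
A,B,D=[ray(c,u/k,v/k,16)[:2] for u,v in[(428,10.5),(604,188),(237,243)]]
print('corners',A,B,D,np.linalg.norm(A-B),np.linalg.norm(A-D),'cent',(B+D)/2)
cx=(W['O1']-W['R1']+W['R2']-W['O2']);yaw=np.arctan2(cx[1],cx[0]);print('yaw',np.degrees(yaw),np.degrees(np.arctan2(*(A-D)[::-1])),np.degrees(np.arctan2(*(A-B)[::-1]))-90)
o=np.mean(list(W.values()),0);Rz=np.array([[np.cos(yaw),-np.sin(yaw)],[np.sin(yaw),np.cos(yaw)]])
for n in W: print(n,W[n].round(1),(Rz.T@(W[n]-o)).round(1))
print('o',o)
for q in [(427,63),(470,103),(415,167),(372,127)],[(360,136),(409,182),(367,229),(319,186)]:
    w=np.array([ray(c,u/k,v/k,16)[:2] for u,v in q]);print(np.linalg.norm(w-np.roll(w,1,0),axis=1).round(1))
go([500,-290,217],-58.4)
E
```

```text
corners [692.34888237 177.11372161] [657.98232543 -17.35990775] [458.44273051 220.84842897] 197.48684197237563 237.95968672752787 cent [558.21252797 101.74426061]
yaw -10.046618575085892 -10.590618587560058 -10.021602783781788
O1 [626.7 141.9] [69.6 51.7]
S1 [557.6 153.9] [-0.5 51.5]
R1 [489.2 165.9] [-70.   51.4]
R2 [608.2  40.5] [ 69.1 -51.3]
S2 [540.1  51.6] [  0.1 -52.3]
O2 [473.1  64.8] [-68.2 -51. ]
o [549.15734291 103.0950549 ]
[63.9 45.2 65.2 46.6]
[52.2 53.6 52.2 52.7]
at [512.2  94.3 217.3] jaw -58.4 j6 1.07 shift [ 3.000e-01 -2.119e+02  3.208e+02] turn 0.02910163614103567 F [ 0.7  0.7 -0.1] op 0.996 t 16.4
```

Call:
apply_moves([
  [0,0,-25,36.5,0],
  [0,0,-25,36.5,0],
  [0,0,-25,36.5,0],
  [0,0,-25,36.5,0],
  [0,0,-25,36.5,0],
  [0,0,-25,36.5,0],
  [0,0,-25,36.5,0],
  [0,0,-25,36.5,0],
  [0,0,0,0,0],
  [0,0,0,0,0],
])

```text
t: 17.4
eef_pos: [495.2, -259.7, 217.2]
tcp_rot: [-2.971, 1.57, 2.292]
ft_force: [-0.3, 0.6, 0.8]
opening: 1.001
```

```bash
cat >> h.py <<'E'
def blanks(c,z=20):
    hsv=cv2.cvtColor(c['pixels'],cv2.COLOR_RGB2HSV)
    m=((hsv[...,0]<25)&(hsv[...,1]>35)&(hsv[...,2]>120)).astype('uint8');m[225:]=0
    out=[]
    for k in cv2.findContours(m,cv2.RETR_EXTERNAL,cv2.CHAIN_APPROX_NONE)[0]:
        if cv2.contourArea(k)<500: continue
        w=np.array([ray(c,u,v,z)[:2] for u,v in k[:,0]],dtype='float32')
        (x,y),(a,b),t=cv2.minAreaRect(w);M=cv2.moments(k)
        print('px',(k[:,0].mean(0)).round(),'rows',k[:,0,1].min(),k[:,0,1].max(),'ctr',round(x,1),round(y,1),'size',round(a,1),round(b,1),'ang(first side)',round(t,1),'mean',ray(c,M['m10']/M['m00'],M['m01']/M['m00'],z)[:2].round(1),'A/box',round(cv2.contourArea(w)/(a*b),2))
E
python3 - <<'E'
from h import *
c=cam('wrist','w9.png');p,R,s=tool();go(p);blanks(c)
E
```

```text
at [ 495.3 -258.9  217.3] jaw -58.4 j6 0.42 shift [0. 0. 0.] turn None F [-0.4 -0.   1.2] op 0.999 t 17.45
px [225. 191.] rows 170 212 ctr 451.2 -239.8 size 52.0 50.0 ang(first side) 19.1 mean [ 451.7 -239.7] A/box 0.94
px [349. 156.] rows 131 181 ctr 578.4 -355.5 size 53.5 49.4 ang(first side) 87.5 mean [ 578.7 -355.2] A/box 0.95
px [282. 117.] rows 91 143 ctr 572.7 -253.8 size 61.3 42.4 ang(first side) 39.8 mean [ 573.5 -253.3] A/box 0.94
```

View pics/w9.png

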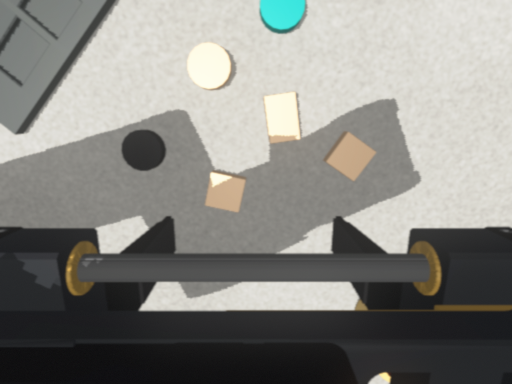

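The wrist view shows the oblong at (282,117), squares at (225,191) and (349,156), and the disc at (209,66). I'll do the oblong first, since it lies right under the camera.

Call:
apply_moves([
  [0,0,35,18,0],
  [0,0,34,18,0],
  [0,0,0,0,-8.2],
  [0,40,0,0,0],
  [0,40,0,0,0],
  [0,40,0,0,0],
  [0,40,0,0,0],
  [0,40,0,0,0],
  [0,0,0,0,0],
])

```text
t: 18.35
eef_pos: [570.8, -251.4, 13.3]
tcp_rot: [-2.788, 1.563, 2.621]
ft_force: [-0.6, -0.2, 0.1]
opening: 1.002
```

```bash
python3 - <<'E'
from h import *
go([573.2,-253.6,-14],-50.2)
c=cam('scene');p,R,s=tool()
q=[proj(c,p+s*R[:,2]*47.5+[0,0,dz]) for s in(1,-1) for dz in (-11,27)]
b=proj(c,p);x,y=int(b[0])-50,int(b[1])-60
a=cv2.resize(c['pixels'][y:y+100,x:x+100][:,:,::-1],None,fx=6,fy=6,interpolation=cv2.INTER_CUBIC)
for t,col in zip(q,[(0,0,255),(0,255,0)]*2): cv2.circle(a,(int((t[0]-x)*6),int((t[1]-y)*6)),3,col,-1)
cv2.imwrite('pics/s10.png',a)
E
```

```text
at [ 570.8 -251.4   13.3] jaw -50.1 j6 0.35 shift [27.2  0.5  3.4] turn 0.10076653200039232 F [-0.6 -0.2  0.1] op 1.002 t 18.35
```

View pics/s10.png

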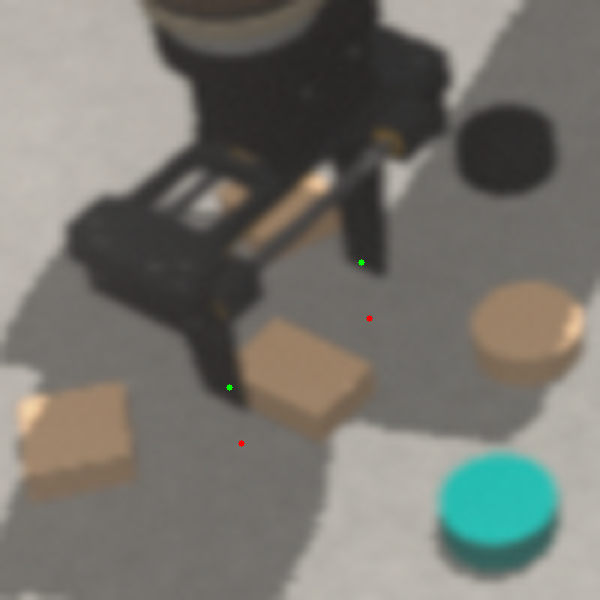

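The fingers straddle the oblong with the tips about 24 mm above the nominal point, as expected. I'll correct the offset, lower and grip.

Call:
apply_moves([
  [0,0,1,3.4,0],
  [0,10,0,0,0],
  [0,8,0,0,0],
  [0,5,0,0,0],
  [0,3,0,0,0],
  [0,0,0,0,0],
])

```text
t: 19.0
eef_pos: [575.6, -256.7, -8.9]
tcp_rot: [-2.635, 1.57, 2.771]
ft_force: [-0.7, -0.9, -0.7]
opening: 1.001
```

Call:
apply_moves([
  [1,0,0,0,0],
  [1,0,0,0,0],
  [1,0,0,0,0],
  [1,0,0,0,0],
  [1,0,0,0,0],
  [1,0,0,0,0],
  [1,0,0,0,0],
  [1,0,0,0,0],
  [1,0,0,0,0],
  [1,0,0,0,0],
])

```text
t: 20.0
eef_pos: [575.7, -256.6, -8.6]
tcp_rot: [-2.518, 1.571, 2.888]
ft_force: [0.8, 0.8, 0.7]
opening: 0.41
```

```bash
python3 - <<'E'
from h import *
go([573.2,-253.6,-14],-50.2)
E
```

```text
at [ 575.7 -256.6   -8.6] jaw -50.2 j6 0.35 shift [ 5.4  0.1 -3.9] turn -0.030525218428010703 F [0.8 0.8 0.7] op 0.41 t 20.0
```

Call:
apply_moves([
  [0,0,0,0,0],
  [0,0,0,0,0],
  [0.4,3,0,0,0],
  [0.4,3,0,0,0],
  [0.4,2,0,0,0],
  [1,0,0,0,0],
  [1,0,0,0,0],
  [1,0,0,0,0],
  [1,0,0,0,0],
  [1,0,0,0,0],
])

```text
t: 21.0
eef_pos: [575.8, -256.7, -16.5]
tcp_rot: [-0.24, 1.571, -1.117]
ft_force: [0.4, -0.2, -1.0]
opening: 0.419
```

Call:
apply_moves([
  [1,0,0,0,0],
  [1,0,0,0,0],
  [1,-10,0,0,0],
  [1,-20,0,0,0],
  [1,-30,0,0,0],
  [1,-30,0,0,0],
  [1,-10,0,0,0],
  [1,0,0,0,0],
  [1,0,0,0,0],
])

```text
t: 21.9
eef_pos: [575.3, -256.4, 82.6]
tcp_rot: [-2.718, 1.57, 2.689]
ft_force: [-0.8, -0.1, -0.7]
opening: 0.419
```

```bash
python3 - <<'E'
from h import *
yaw=np.radians(-10.05);R2=np.array([[np.cos(yaw),-np.sin(yaw)],[np.sin(yaw),np.cos(yaw)]])
for n,q in dict(O1=(70,52),S1=(0,52),R1=(-70,52),R2=(70,-52),S2=(0,-52),O2=(-70,-52)).items(): print(n,(np.array([549.2,103.1])+R2@q).round(1))
go([*(np.array([549.2,103.1])+R2@(-70,-52)),90],-100.05)
E
```

```text
O1 [627.2 142.1]
S1 [558.3 154.3]
R1 [489.3 166.5]
R2 [609.1  39.7]
S2 [540.1  51.9]
O2 [471.2  64.1]
at [ 575.3 -256.4   82.6] jaw -50.2 j6 0.35 shift [  -7.2  125.  -313. ] turn 49.8221286096161 F [-0.8 -0.1 -0.7] op 0.419 t 21.9
```

Call:
apply_moves([
  [1,0,15.6,-39,0],
  [1,0,15.6,-39,0],
  [1,0,15.6,-39,0],
  [1,0,15.6,-39,0],
  [1,0,15.6,-39,0],
  [1,0,15.6,-39,0],
  [1,0,15.6,-39,0],
  [1,0,15.6,-39,0],
])

```text
t: 22.7
eef_pos: [470.7, 64.3, 82.2]
tcp_rot: [-2.237, 1.568, -3.114]
ft_force: [0.0, 0.5, -1.0]
opening: 0.416
```

Call:
apply_moves([
  [1,0,0,0,8.3],
  [1,0,0,0,8.3],
  [1,0,0,0,8.3],
  [1,0,0,0,8.3],
  [1,0,0,0,8.3],
  [1,0,0,0,8.3],
  [1,0,0,0,0],
  [1,0,0,0,0],
])

```text
t: 23.5
eef_pos: [471.7, 62.9, 82.6]
tcp_rot: [-1.362, 1.569, -3.104]
ft_force: [0.1, 0.5, -1.7]
opening: 0.419
```

```bash
cat >> h.py <<'E'
def held(dz,half,save=None):
    """front (+tool y) edge of the held blank, tool axes; dz = TCP height at grasp (world z when blank lay on bench)"""
    c=cam('wrist',save);p,R,s=tool();hsv=cv2.cvtColor(c['pixels'],cv2.COLOR_RGB2HSV)
    m=((hsv[...,0]<25)&(hsv[...,1]>35)&(hsv[...,2]>60)).astype('uint8');m[:150]=0;m[232:]=0;m[:,:180]=0;m[:,330:]=0
    zt=p[2]-dz+20
    ks=cv2.findContours(m,cv2.RETR_EXTERNAL,cv2.CHAIN_APPROX_NONE)[0]
    if not ks: print('no clay');return
    k=max(ks,key=cv2.contourArea);k=k[:,0]
    top=[(u,k[k[:,0]==u,1].min()) for u in range(k[:,0].min(),k[:,0].max()+1)]
    w=np.array([R.T@(ray(c,u,v,zt)-p) for u,v in top]);print('n',len(w),'rows',k[:,1].min(),k[:,1].max(),'z range',w[:,2].min().round(1),w[:,2].max().round(1))
    print(w[::max(1,len(w)//8),1:].round(1).tolist(),'expect y',half)
E
python3 - <<'E'
from h import *
go([472,64.4,5],-100.05);held(-16.5,30,'hd.png')
E
```

```text
at [471.7  62.9  82.6] jaw -99.8 j6 1.74 shift [77.6  0.2 -1.5] turn 0.26039701217347044 F [ 0.1  0.5 -1.7] op 0.419 t 23.5
n 74 rows 184 231 z range -22.2 18.7
[[12.7, -22.2], [31.8, -16.7], [31.8, -11.7], [31.8, -6.8], [32.3, -1.8], [32.3, 3.1], [32.3, 8.1], [32.3, 13.0], [28.9, 18.1]] expect y 30
```

```bash
python3 - <<'E'
from h import *
c=cam('wrist');p,R,s=tool();P=c['pixels']
for v in range(172,226,2): print(v,P[v,250:256].mean(0).astype(int), [ (R.T@(ray(c,253,v,p[2]+z)-p))[1].round(1) for z in(36.5,16.5)])
E
```

```text
172 [101 103  99] [np.float64(39.0), np.float64(35.5)]
174 [101 103  99] [np.float64(37.9), np.float64(34.3)]
176 [101 103  99] [np.float64(36.8), np.float64(33.0)]
178 [103 104 101] [np.float64(35.7), np.float64(31.8)]
180 [104 105 101] [np.float64(34.6), np.float64(30.5)]
182 [104 105 102] [np.float64(33.5), np.float64(29.3)]
184 [141 130 116] [np.float64(32.3), np.float64(28.0)]
186 [144 123 100] [np.float64(31.2), np.float64(26.7)]
188 [144 123 100] [np.float64(30.1), np.float64(25.5)]
190 [151 128 104] [np.float64(29.0), np.float64(24.2)]
192 [196 166 134] [np.float64(27.8), np.float64(22.9)]
194 [223 192 156] [np.float64(26.7), np.float64(21.6)]
196 [224 194 157] [np.float64(25.5), np.float64(20.4)]
198 [224 194 157] [np.float64(24.4), np.float64(19.1)]
200 [224 193 157] [np.float64(23.2), np.float64(17.8)]
202 [224 194 157] [np.float64(22.1), np.float64(16.5)]
204 [224 194 157] [np.float64(20.9), np.float64(15.2)]
206 [224 193 156] [np.float64(19.7), np.float64(13.8)]
208 [224 193 156] [np.float64(18.6), np.float64(12.5)]
210 [223 192 156] [np.float64(17.4), np.float64(11.2)]
212 [224 192 156] [np.float64(16.2), np.float64(9.9)]
214 [223 192 156] [np.float64(15.0), np.float64(8.6)]
216 [223 192 155] [np.float64(13.9), np.float64(7.2)]
218 [223 192 155] [np.float64(12.7), np.float64(5.9)]
220 [223 191 155] [np.float64(11.5), np.float64(4.6)]
222 [222 191 154] [np.float64(10.3), np.float64(3.2)]
224 [222 191 154] [np.float64(9.1), np.float64(1.9)]
```

```bash
cat >> h.py <<'E'
def held(dz,half):
    """held blank in tool axes by brightness of its top face: front edge y, side edges z"""
    c=cam('wrist');p,R,s=tool();P=c['pixels'].astype(int);zt=p[2]-dz+20
    m=((P[...,0]>178)&(P[...,0]-P[...,2]>35)).astype('uint8')
    T=lambda u,v:(R.T@(ray(c,u,v,zt)-p))[1:]
    cu,_=proj(c,p+R[:,1]*15+[0,0,zt-p[2]]);cu=int(cu)
    for u in range(cu-20,cu+21,10):
        v=224
        while m[v,u] and v>100:v-=1
        print('col',u,'front',T(u,v+.5).round(1),end=' ')
    for v in(200,208,216):
        l=r=cu
        while m[v,l]:l-=1
        while m[v,r]:r+=1
        a,b=T(l+.5,v),T(r-.5,v);print('\nrow',v,'sides',a.round(1),b.round(1),'mid z',((a+b)/2)[1].round(1),'w',(b-a)[1].round(1),end=' ')
    print('expect',half)
E
python3 - <<'E'
from h import *
held(-16.5,30)
E
```

```text
col 235 front [ 28.1 -11.2] col 245 front [28.1 -5.7] col 255 front [28.1 -0.2] col 265 front [28.1  5.4] col 275 front [28.1 10.9] 
row 200 sides [ 23.2 -21.1] [23.2 18.5] mid z -1.3 w 39.6 
row 208 sides [ 18.6 -21.2] [18.6 18.1] mid z -1.6 w 39.3 
row 216 sides [ 13.9 -20.8] [13.9 18.2] mid z -1.3 w 39.0 expect 30
```

Call:
apply_moves([
  [1,0,1.9,0,0.3],
  [1,30,0,0,0],
  [1,30,0,0,0],
  [1,15,0,0,0],
  [1,3,0,0,0],
  [1,0,0,0,0],
  [1,0,0,0,0],
])

```text
t: 24.35
eef_pos: [474.5, 62.6, 6.2]
tcp_rot: [1.675, 1.57, -0.076]
ft_force: [-0.2, -0.3, -0.5]
opening: 0.419
```

Call:
apply_moves([
  [1,2,0,0,0],
  [1,2,0,0,0],
  [1,2,0,0,0],
  [1,2,0,0,0],
  [1,0,0,0,0],
])

```text
t: 24.85
eef_pos: [473.8, 62.6, -2.4]
tcp_rot: [-0.851, 1.571, -2.602]
ft_force: [-3.0, 1.1, 7.6]
opening: 0.419
```

Call:
apply_moves([
  [1,2,0,0,0],
  [1,2,0,0,0],
  [1,1,0,0,0],
  [1,0,0,0,0],
])

```text
t: 25.25
eef_pos: [473.5, 62.7, -6.2]
tcp_rot: [1.322, 1.571, -0.429]
ft_force: [-8.3, 0.5, 28.3]
opening: 0.42
```

```bash
python3 - <<'E'
from h import *
go([473.6,62.7,-8.5],-100.05)
E
```

```text
at [473.5  62.7  -6.2] jaw -100.3 j6 1.74 shift [ 2.3  0.1 -0. ] turn -0.2662165900926965 F [-8.3  0.5 28.3] op 0.42 t 25.25
```

Call:
apply_moves([
  [1,-2,0,0,0],
  [1,0,-0.8,0,0],
  [1,0,-0.8,0,0],
  [1,0,0,0,0],
])

```text
t: 25.65
eef_pos: [472.2, 62.9, -5.8]
tcp_rot: [-1.209, 1.57, -2.96]
ft_force: [-0.9, 0.3, -0.9]
opening: 0.417
```

Call:
apply_moves([
  [1,1.5,0,0,0],
  [1,1.5,0,0,0],
  [1,0,0,0,0],
])

```text
t: 25.95
eef_pos: [473.4, 62.8, -8.3]
tcp_rot: [1.661, 1.569, -0.09]
ft_force: [1.9, -1.7, 7.6]
opening: 0.415
```

```bash
python3 - <<'E'
from h import *
go([473.6,62.7,-8.5],-100.05);held(-16.5,30)
E
```

```text
at [473.4  62.8  -8.3] jaw -100.3 j6 1.74 shift [0.2 0.2 0. ] turn -0.2790315242190786 F [ 1.9 -1.7  7.6] op 0.415 t 25.95
col 235 front [ 31.6 -11.2] col 245 front [31.6 -5.7] col 255 front [31.5 -0.2] col 265 front [31.5  5.4] col 275 front [31.5 10.9] 
row 200 sides [ 23.3 -21.6] [23.3 19.1] mid z -1.3 w 40.7 
row 208 sides [ 18.6 -21.8] [18.6 19.2] mid z -1.3 w 41.0 
row 216 sides [ 13.9 -21.3] [13.9 18.8] mid z -1.3 w 40.1 expect 30
```

Call:
apply_moves([
  [0,0,0,0,0],
  [0,0,0,0,0],
  [0,0,0,0,0],
  [0,-40,0,0,0],
  [0,-40,0,0,0],
  [0,-40,-20,0,0],
  [0,-40,-20,0,0],
  [0,-40,-15,0,0],
  [0,0,0,0,0],
  [0,0,0,0,0],
])

```text
t: 27.0
eef_pos: [418.4, 72.8, 191.9]
tcp_rot: [1.716, 1.569, -0.035]
ft_force: [1.0, -0.2, -0.5]
opening: 0.995
```

```bash
python3 - <<'E'
from h import *
p,R,s=tool();go(p);c=cam('wrist')
import pickle;pickle.dump(c,open('w11.pkl','wb'))
for z in(28,36):blanks(c,z)
a=cv2.resize(c['pixels'][:230][:,:,::-1],None,fx=1.5625,fy=1.5625,interpolation=cv2.INTER_CUBIC);cv2.imwrite('pics/w11.png',a)
E
```

```text
at [418.4  72.8 191.9] jaw -100.3 j6 1.77 shift [0. 0. 0.] turn None F [ 1.  -0.2 -0.5] op 0.995 t 27.0
px [253. 130.] rows 104 156 ctr 471.6 64.0 size 42.0 60.2 ang(first side) 79.6 mean [472.4  64.4] A/box 0.96
px [491. 101.] rows 75 129 ctr 448.8 -221.0 size 51.1 44.4 ang(first side) 19.0 mean [ 452.  -209.3] A/box 0.34
px [253. 130.] rows 104 156 ctr 471.9 64.0 size 41.1 58.8 ang(first side) 79.6 mean [472.6  64.4] A/box 0.96
px [491. 101.] rows 75 129 ctr 449.6 -214.7 size 50.0 43.4 ang(first side) 19.0 mean [ 452.7 -203.3] A/box 0.34
```

View pics/w11.png

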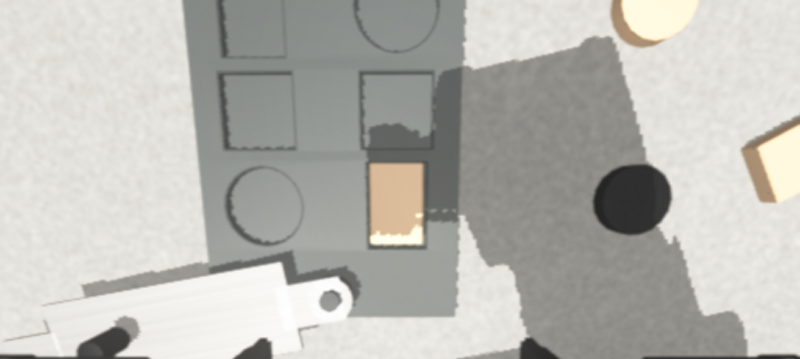

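The oblong sits inside the O2 outline with a margin all round, centre (472,64), and its size matches seated height. The next one is the near square.

Call:
apply_moves([
  [0,0,9,40,0],
  [0,0,9,41,0],
  [0,0,6,41,0],
  [0,0,5,41,0],
  [0,0,5,41,0],
  [0,0,4,41,0],
  [0,0,4,41,0],
  [0,0,4,40,0],
])

```text
t: 27.85
eef_pos: [404.4, -258.0, 189.5]
tcp_rot: [-2.089, 1.568, 2.442]
ft_force: [1.9, 0.5, 0.1]
opening: 1.0
```

Call:
apply_moves([
  [0,0,0,0,-7.3],
  [0,0,0,0,-7.3],
  [0,0,0,0,-7.3],
  [0,0,0,0,-7.3],
  [0,0,0,0,0],
  [0,0,0,0,0],
])

```text
t: 28.45
eef_pos: [404.9, -256.2, 190.2]
tcp_rot: [-2.575, 1.569, 2.463]
ft_force: [-0.0, -1.2, 0.0]
opening: 1.0
```

```bash
python3 - <<'E'
from h import *
c=cam('wrist');go([452,-240,-17],-71);blanks(c,20)
E
```

```text
at [ 405.  -256.2  190.5] jaw -71.3 j6 0.54 shift [207.5  49.9   0. ] turn -0.3333125615969408 F [0.4 0.2 0.1] op 0.998 t 28.5
px [465. 220.] rows 210 224 ctr 439.7 -532.6 size 19.0 88.0 ang(first side) 18.6 mean [ 436.1 -528.2] A/box 0.64
px [259. 132.] rows 115 156 ctr 450.5 -242.1 size 48.7 46.4 ang(first side) 18.6 mean [ 453.4 -252.2] A/box 0.49
px [376.  61.] rows 32 90 ctr 576.2 -355.4 size 51.9 52.2 ang(first side) 87.4 mean [ 564.5 -351. ] A/box 0.37
px [16. 31.] rows 0 63 ctr 471.0 47.6 size 64.6 31.1 ang(first side) 3.0 mean [471.  46.] A/box 0.46
```

Call:
apply_moves([
  [0,0,48,0.5,0],
  [0,45,0,0,0],
  [0,45,0,0,0],
  [0,45,0,0,0],
  [0,40,0,0,0],
  [0,20,0,0,0],
  [0,12,0,0,0],
  [0,0,0,0,0],
  [0,0,0,0,0],
])

```text
t: 29.4
eef_pos: [451.1, -241.4, -14.9]
tcp_rot: [0.583, 1.57, -0.659]
ft_force: [0.4, 1.2, -0.3]
opening: 0.998
```

Call:
apply_moves([
  [1,0,0,0,0],
  [1,0,0,0,0],
  [1,0,0,0,0],
  [1,0,0,0,0],
  [1,0,0,0,0],
  [1,0,0,0,0],
  [1,0,0,0,0],
  [1,0,0,0,0],
  [1,0,0,0,0],
  [1,0,0,0,0],
])

```text
t: 30.4
eef_pos: [450.7, -241.2, -15.5]
tcp_rot: [0.223, 1.571, -1.019]
ft_force: [-0.6, -0.8, 1.5]
opening: 0.505
```

```bash
python3 - <<'E'
from h import *
go([540.1,51.9,82],-100.05)
E
```

```text
at [ 450.7 -241.2  -15.5] jaw -71.1 j6 0.62 shift [ -97.6  179.4 -248.4] turn 28.91649539657618 F [-0.6 -0.8  1.5] op 0.505 t 30.4
```

Call:
apply_moves([
  [1,0,0,0,0],
  [1,-20,0,0,0],
  [1,-40,0,0,0],
  [1,-38,0,0,0],
  [1,0,25.6,-35.5,0],
  [1,0,25.6,-35.5,0],
  [1,0,25.6,-35.5,0],
  [1,0,25.6,-35.5,0],
  [1,0,25.6,-35.5,0],
  [1,0,25.6,-35.5,0],
])

```text
t: 31.4
eef_pos: [527.2, 11.9, 82.3]
tcp_rot: [-1.832, 1.57, -3.073]
ft_force: [0.7, 0.1, -1.7]
opening: 0.5
```

Call:
apply_moves([
  [1,0,25.6,-35.5,0],
  [1,0,0,0,7.2],
  [1,0,0,0,7.2],
  [1,0,0,0,7.2],
  [1,0,0,0,7.2],
  [1,0,0,0,0],
  [1,0,0,0,0],
  [1,0,0,0,0],
])

```text
t: 32.2
eef_pos: [539.8, 51.9, 82.3]
tcp_rot: [-1.088, 1.571, -2.83]
ft_force: [0.8, -0.1, -1.6]
opening: 0.505
```

```bash
python3 - <<'E'
from h import *
go([540.1,51.9,5],-100.05);held(-15.5,24)
E
```

```text
at [539.8  51.9  82.3] jaw -99.8 j6 1.72 shift [77.3  0.3 -0. ] turn 0.27758731329682007 F [ 0.8 -0.1 -1.6] op 0.505 t 32.2
col 235 front [ 22.7 -11.4] col 245 front [22.7 -5.8] col 255 front [22.7 -0.2] col 265 front [22.7  5.4] col 275 front [22.7 11.1] 
row 200 sides [23.   0.1] [23.  -0.5] mid z -0.2 w -0.6 
row 208 sides [ 18.3 -25.3] [18.3 22.7] mid z -1.3 w 48.0 
row 216 sides [ 13.5 -24.9] [13.5 22.3] mid z -1.3 w 47.2 expect 24
```

Call:
apply_moves([
  [1,0,1.2,1.3,0.3],
  [1,30,0,0,0],
  [1,30,0,0,0],
  [1,15,0,0,0],
  [1,3,0,0,0],
  [1,0,0,0,0],
  [1,0,0,0,0],
])

```text
t: 32.95
eef_pos: [541.4, 50.4, 5.3]
tcp_rot: [1.655, 1.57, -0.094]
ft_force: [0.1, 0.6, -1.2]
opening: 0.503
```

Call:
apply_moves([
  [1,2,0,0,0],
  [1,2,0,0,0],
  [1,2,0,0,0],
  [1,0,0,0,0],
])

```text
t: 33.35
eef_pos: [540.8, 50.4, -1.7]
tcp_rot: [-0.755, 1.571, -2.504]
ft_force: [-0.3, -0.8, -1.6]
opening: 0.498
```

```bash
python3 - <<'E'
from h import *
go([540.1,51.9,-7.5],-100.05)
E
```

```text
at [540.8  50.4  -1.7] jaw -100.2 j6 1.72 shift [ 5.8 -0.9 -1.3] turn -0.17907935163601962 F [-0.3 -0.8 -1.6] op 0.498 t 33.35
```

In the mouth at −1.7 with no contact, so I'll carry on down.

Call:
apply_moves([
  [1,1.5,0,0,0],
  [1,1.5,0,0,0],
  [1,1.5,0,0,0],
  [1,1,0,0,0],
  [1,0,0,0,0],
])

```text
t: 33.85
eef_pos: [540.8, 50.4, -7.3]
tcp_rot: [-1.04, 1.571, -2.789]
ft_force: [0.1, 0.0, -1.0]
opening: 0.503
```

```bash
python3 - <<'E'
from h import *
go([540.1,51.9,-7.5],-100.05);held(-15.5,24)
E
```

```text
at [540.8  50.4  -7.3] jaw -100.2 j6 1.72 shift [ 0.2 -0.9 -1.3] turn -0.18170884993006098 F [ 0.1  0.  -1. ] op 0.503 t 33.85
col 235 front [ 26.7 -11.3] col 245 front [26.7 -5.7] col 255 front [26.7 -0.1] col 265 front [26.7  5.5] col 275 front [26.7 11. ] 
row 200 sides [ 23. -24.] [23.  21.5] mid z -1.2 w 45.4 
row 208 sides [ 18.3 -25.2] [18.3 22.8] mid z -1.2 w 48.0 
row 216 sides [ 13.6 -25.4] [13.5 22.9] mid z -1.2 w 48.3 expect 24
```

Call:
apply_moves([
  [0,0,0,0,0],
  [0,0,0,0,0],
  [0,0,0,0,0],
  [0,0,0,0,0],
  [0,-30,0,0,0],
  [0,-45,0,0,0],
  [0,-45,0,0,0],
  [0,-45,0,0,0],
  [0,-32,6.6,30,0],
])

```text
t: 34.8
eef_pos: [542.2, 21.4, 193.1]
tcp_rot: [1.789, 1.568, 0.043]
ft_force: [0.7, -0.5, -0.0]
opening: 1.002
```

Call:
apply_moves([
  [0,0,6.6,46.5,0],
  [0,0,6.6,46.5,0],
  [0,0,6.6,46.5,0],
  [0,0,6.6,46.5,0],
  [0,0,6.6,46.5,0],
  [0,0,6.6,46.5,0],
  [0,0,6.6,46.5,0],
  [0,0,6.6,46.5,0],
  [0,0,0,0,-7.7],
  [0,0,0,0,0],
])

```text
t: 35.8
eef_pos: [527.3, -356.7, 189.4]
tcp_rot: [-2.216, 1.57, 2.452]
ft_force: [0.5, 0.2, 0.4]
opening: 1.001
```

Call:
apply_moves([
  [0,0,0,0,0],
  [0,0,0,0,0],
])

```text
t: 36.0
eef_pos: [528.1, -354.8, 190.2]
tcp_rot: [1.05, 1.571, -0.567]
ft_force: [0.6, 0.1, -0.1]
opening: 0.999
```

```bash
python3 - <<'E'
from h import *
c=cam('wrist');go([578,-355.5,-16],-92.5);blanks(c,20)
E
```

```text
at [ 528.2 -354.8  190.2] jaw -92.6 j6 0.92 shift [206.2  49.8  -1.6] turn -0.08410007239498896 F [-0.2  0.1  1.5] op 1.003 t 36.05
px [252. 130.] rows 112 153 ctr 578.9 -358.3 size 48.4 48.4 ang(first side) 87.3 mean [ 578.7 -361.3] A/box 0.84
```

Call:
apply_moves([
  [0,0,48,1,0],
  [0,45,2.5,0,0],
  [0,45,0,0,0],
  [0,45,0,0,0],
  [0,40,0,0,0],
  [0,20,0,0,0],
  [0,12,0,0,0],
  [0,0,0,0,0],
  [0,0,0,0,0],
])

```text
t: 36.95
eef_pos: [579.0, -359.1, -15.8]
tcp_rot: [0.914, 1.569, -0.701]
ft_force: [0.3, -0.4, 0.9]
opening: 1.0
```

Call:
apply_moves([
  [1,0,0,0,0],
  [1,0,0,0,0],
  [1,0,0,0,0],
  [1,0,0,0,0],
  [1,0,0,0,0],
  [1,0,0,0,0],
  [1,0,0,0,0],
  [1,0,0,0,0],
  [1,0,0,0,0],
  [1,0,0,0,0],
])

```text
t: 37.95
eef_pos: [578.3, -359.0, -17.0]
tcp_rot: [0.143, 1.571, -1.472]
ft_force: [-0.5, -0.3, 0.4]
opening: 0.504
```

```bash
python3 - <<'E'
from h import *
go([558.3,154.3,82],-100.05)
E
```

```text
at [ 578.3 -359.   -17. ] jaw -92.5 j6 0.96 shift [ -99.1  -42.6 -511.9] turn 7.5189076505039765 F [-0.5 -0.3  0.4] op 0.504 t 37.95
```

Call:
apply_moves([
  [1,0,0,0,0],
  [1,-20,0,0,0],
  [1,-40,0,0,0],
  [1,-39,0,0,0],
  [1,0,-3.9,-46.5,0],
  [1,0,-3.9,-46.5,0],
  [1,0,-3.9,-46.5,0],
  [1,0,-3.9,-46.5,0],
  [1,0,-3.9,-46.5,0],
  [1,0,-3.9,-46.5,0],
])

```text
t: 38.95
eef_pos: [566.8, -77.4, 81.9]
tcp_rot: [2.17, 1.571, 0.555]
ft_force: [1.0, 0.2, -0.6]
opening: 0.505
```

Call:
apply_moves([
  [1,0,-3.9,-46.5,0],
  [1,0,-3.9,-46.5,0],
  [1,0,-3.9,-46.5,0],
  [1,0,-3.9,-46.5,0],
  [1,0,-3.9,-46.5,0],
  [1,0,0,0,7.5],
  [1,0,0,0,0],
  [1,0,0,0,0],
  [1,0,0,0,0],
])

```text
t: 39.85
eef_pos: [558.1, 153.0, 81.9]
tcp_rot: [-0.713, 1.571, -2.457]
ft_force: [1.4, 0.0, -1.8]
opening: 0.503
```

```bash
python3 - <<'E'
from h import *
go([558.3,154.3,5],-100.05);held(-17,24)
E
```

```text
at [558.1 153.   81.9] jaw -100.0 j6 1.9 shift [76.9 -0.  -1.3] turn 0.09154215214513783 F [ 1.4  0.  -1.8] op 0.503 t 39.85
col 235 front [ 23.6 -11.3] col 245 front [23.6 -5.8] col 255 front [23.6 -0.2] col 265 front [23.6  5.3] col 275 front [23.6 10.9] 
row 200 sides [ 23.4 -25. ] [23.4 21.8] mid z -1.6 w 46.7 
row 208 sides [ 18.7 -25.1] [18.7 22.5] mid z -1.3 w 47.6 
row 216 sides [ 14.  -24.7] [14.  22.1] mid z -1.3 w 46.8 expect 24
```

Call:
apply_moves([
  [1,30,0,0,0],
  [1,30,0,0,0],
  [1,15,0,0,0],
  [1,4,0,0,0],
  [1,2,0,0,0],
  [1,2,0,0,0],
  [1,2,0,0,0],
  [1,0,0,0,0],
])

```text
t: 40.7
eef_pos: [558.2, 153.9, -2.7]
tcp_rot: [1.752, 1.57, 0.006]
ft_force: [-0.1, -0.4, -1.5]
opening: 0.499
```

Call:
apply_moves([
  [1,1.5,0,0,0],
  [1,1.5,0,0,0],
  [1,1.5,0,0,0],
  [1,0,0,0,0],
])

```text
t: 41.1
eef_pos: [557.9, 154.0, -7.8]
tcp_rot: [-0.925, 1.57, -2.671]
ft_force: [-0.3, 0.1, -1.3]
opening: 0.5
```

```bash
python3 - <<'E'
from h import *
go([558.3,154.3,-9],-100.05)
E
```

```text
at [557.9 154.   -7.8] jaw -100.0 j6 1.9 shift [ 1.2  0.3 -0.4] turn 0.022841185136954323 F [-0.3  0.1 -1.3] op 0.5 t 41.1
```

Call:
apply_moves([
  [1,1,0,0,0],
  [0,0,0,0,0],
  [0,0,0,0,0],
  [0,0,0,0,0],
  [0,0,0,0,0],
  [0,-30,0,0,0],
  [0,-45,0,0,0],
  [0,-45,0,0,0],
  [0,-45,-20,20,0],
  [0,-35,-35,30,0],
])

```text
t: 42.1
eef_pos: [502.6, 118.5, 186.4]
tcp_rot: [1.819, 1.567, 0.074]
ft_force: [1.2, -0.1, 0.2]
opening: 0.998
```

Call:
apply_moves([
  [0,0,0,0,0],
  [0,0,0,0,0],
  [0,0,0,0,0],
])

```text
t: 42.4
eef_pos: [502.2, 118.6, 183.4]
tcp_rot: [-1.184, 1.57, -2.93]
ft_force: [0.1, -0.1, 0.4]
opening: 1.003
```

```bash
python3 - <<'E'
from h import *
c=cam('wrist','w12.png');go([528,-150,190],-100);blanks(c,28)
c=cam('top');P=c['pixels']
print('top:');h=cv2.cvtColor(P,cv2.COLOR_RGB2HSV);m=((h[...,0]<20)&(h[...,1]>80)&(h[...,2]>110)).astype('uint8');m[:,:180]=0;m[:,370:]=0;m[250:]=0;m[:145]=0
for k in cv2.findContours(m,cv2.RETR_EXTERNAL,cv2.CHAIN_APPROX_NONE)[0]:
    if cv2.contourArea(k)>20:print(k[:,0].mean(0),cv2.contourArea(k),ray(c,*k[:,0].mean(0),20)[:2])
E
```

```text
at [502.2 118.7 183. ] jaw -100.0 j6 1.85 shift [ -7.   72.2 260.1] turn -0.023368718002402034 F [ 0.4 -0.4  0.5] op 1.001 t 42.45
px [302. 192.] rows 166 217 ctr 473.2 65.1 size 44.4 63.8 ang(first side) 79.6 mean [473.6  65. ] A/box 0.94
px [305. 135.] rows 114 156 ctr 539.7 53.1 size 50.9 47.8 ang(first side) 79.9 mean [540.1  52.7] A/box 0.96
px [215. 134.] rows 113 156 ctr 558.4 154.7 size 50.8 48.9 ang(first side) 79.9 mean [558.9 154.7] A/box 0.97
top:
[235.48648649 209.40540541] 46.5 [470.28473193  64.43727829]
[289.31428571 183.34285714] 109.5 [ 577.35330549 -142.65394969]
```

Call:
apply_moves([
  [0,-7,11.5,40.5,0],
  [0,0,11.5,40.5,0],
  [0,0,11.5,40.5,0],
  [0,0,11.5,40.5,0],
  [0,0,11.5,40.5,0],
  [0,0,11.5,40.5,0],
  [0,0,0,0,0],
  [0,0,0,0,0],
  [0,0,0,0,0],
])

```text
t: 43.4
eef_pos: [527.5, -132.0, 190.3]
tcp_rot: [-1.818, 1.569, 2.72]
ft_force: [-0.9, -0.0, 0.5]
opening: 1.002
```

```bash
python3 - <<'E'
from h import *
c=cam('wrist');go([577,-142,-16.5],-100);blanks(c,20)
E
```

```text
at [ 527.5 -131.8  190.5] jaw -100.0 j6 1.38 shift [207.   50.7   1.6] turn 0.03971038872974475 F [ 0.3 -0.6  0.2] op 1.0 t 43.45
px [108. 190.] rows 169 210 ctr 539.7 52.6 size 59.0 53.2 ang(first side) 80.0 mean [539.8  52.6] A/box 0.94
px [ 24. 190.] rows 169 210 ctr 558.0 155.8 size 64.3 53.2 ang(first side) 80.0 mean [557.4 144.1] A/box 0.32
px [256. 130.] rows 109 148 ctr 581.5 -143.8 size 53.1 45.8 ang(first side) 80.0 mean [ 581.1 -143.5] A/box 0.8
```

```bash
python3 - <<'E'
from h import *
c=cam('wrist');P=c['pixels'];p,R,s=tool()
for v in range(100,162,2): print(v,P[v,253:259].mean(0).astype(int),(R.T@(ray(c,256,v,20)-p))[1].round(1))
E
```

```text
100 [143 142 136] 88.4
102 [143 141 136] 86.2
104 [144 143 137] 83.9
106 [145 143 138] 81.7
108 [149 144 137] 79.4
110 [202 175 146] 77.1
112 [218 188 155] 74.8
114 [219 188 156] 72.5
116 [218 188 155] 70.2
118 [219 188 155] 67.9
120 [219 188 155] 65.6
122 [218 188 155] 63.3
124 [219 188 155] 61.0
126 [218 188 155] 58.6
128 [218 188 155] 56.3
130 [218 188 155] 53.9
132 [218 188 155] 51.6
134 [219 188 155] 49.2
136 [219 188 155] 46.8
138 [219 188 155] 44.5
140 [218 188 155] 42.1
142 [218 188 154] 39.7
144 [218 188 155] 37.3
146 [219 189 155] 34.9
148 [244 232 199] 32.4
150 [254 253 239] 30.0
152 [255 254 240] 27.6
154 [246 237 216] 25.1
156 [227 225 219] 22.7
158 [227 225 219] 20.2
160 [225 223 217] 17.8
```

Call:
apply_moves([
  [0,0,48,2,0],
  [0,45,3,0,0],
  [0,45,0,0,0],
  [0,45,0,0,0],
  [0,40,0,0,0],
  [0,20,0,0,0],
  [0,12,0,0,0],
  [0,0,0,0,0],
  [0,0,0,0,0],
])

```text
t: 44.4
eef_pos: [578.0, -143.5, -15.1]
tcp_rot: [1.335, 1.57, -0.41]
ft_force: [-0.4, 0.3, 0.2]
opening: 1.002
```

Call:
apply_moves([
  [1,0,0,0,0],
  [1,0,0,0,0],
  [1,0,0,0,0],
  [1,0,0,0,0],
  [1,0,0,0,0],
  [1,0,0,0,0],
  [1,0,0,0,0],
  [1,0,0,0,0],
  [1,0,0,0,0],
  [1,0,0,0,0],
])

```text
t: 45.4
eef_pos: [577.4, -143.8, -16.0]
tcp_rot: [0.66, 1.571, -1.086]
ft_force: [-0.6, -1.1, 1.4]
opening: 0.561
```

```bash
python3 - <<'E'
from h import *
go([609.1,39.7,82],-100.05)
E
```

```text
at [ 577.4 -143.8  -16. ] jaw -100.0 j6 1.39 shift [ -98.    -0.8 -186.2] turn 0.015364764554817611 F [-0.6 -1.1  1.4] op 0.561 t 45.4
```

Call:
apply_moves([
  [1,0,0,0,0],
  [1,-20,0,0,0],
  [1,-40,0,0,0],
  [1,-38,0,0,0],
  [1,0,0,-46.5,0],
  [1,0,0,-46.5,0],
  [1,0,-0.8,-46.5,0],
  [1,0,0,-46.5,0],
  [1,0,0,0,0],
  [1,0,0,0,0],
])

```text
t: 46.4
eef_pos: [608.8, 40.6, 81.6]
tcp_rot: [-1.155, 1.57, -2.899]
ft_force: [-0.4, -0.0, -1.3]
opening: 0.557
```

```bash
python3 - <<'E'
from h import *
go([608.7,40.1,5],-100.05);held(-16,27)
E
```

```text
at [608.8  40.6  81.6] jaw -99.9 j6 1.7 shift [76.6  0.1  0.5] turn 0.14941213279617216 F [-0.4 -0.  -1.3] op 0.557 t 46.4
col 237 front [ 25.6 -11.3] col 247 front [26.1 -5.7] col 257 front [26.7 -0.2] col 267 front [25.6  5.4] col 277 front [22.7 11. ] 
row 200 sides [ 22.9 -15.5] [23.  10.8] mid z -2.4 w 26.3 
row 208 sides [ 18.3 -21.2] [18.3 17. ] mid z -2.1 w 38.3 
row 216 sides [ 13.5 -25.3] [13.6 20.6] mid z -2.4 w 45.9 expect 27
```

Call:
apply_moves([
  [1,0,0.6,1.8,0],
  [1,30,0,0,0],
  [1,30,0,0,0],
  [1,15,0,0,0],
  [1,4,0,0,0],
  [1,2,0,0,0],
  [1,2,0,0,0],
  [1,0,0,0,0],
  [1,0,0,0,0],
])

```text
t: 47.35
eef_pos: [609.7, 37.7, -0.2]
tcp_rot: [1.615, 1.57, -0.131]
ft_force: [0.6, 0.7, -1.2]
opening: 0.558
```

Call:
apply_moves([
  [1,1.5,0,0,0],
  [1,1.5,0,0,0],
  [1,1.5,0,0,0],
  [1,1,0,0,0],
  [1,0,0,0,0],
])

```text
t: 47.85
eef_pos: [609.2, 37.7, -6.7]
tcp_rot: [-1.151, 1.57, -2.897]
ft_force: [-0.4, 0.2, -1.2]
opening: 0.559
```

```bash
python3 - <<'E'
from h import *
go([608.7,40.1,-8],-100.05)
E
```

```text
at [609.2  37.7  -6.7] jaw -100.0 j6 1.7 shift [ 1.3 -0.9 -2.2] turn 0.02347139442899504 F [-0.4  0.2 -1.2] op 0.559 t 47.85
```

Call:
apply_moves([
  [1,1,0,0,0],
  [0,0,0,0,0],
  [0,0,0,0,0],
  [0,0,0,0,0],
  [0,0,0,0,0],
  [0,-30,0,0,0],
  [0,-45,0,0,0],
  [0,-45,0,0,0],
  [0,-45,-30,0,0],
  [0,-35,-35,0,0],
])

```text
t: 48.85
eef_pos: [547.5, 48.5, 191.0]
tcp_rot: [1.668, 1.569, -0.078]
ft_force: [0.3, 0.5, 0.7]
opening: 0.997
```

Call:
apply_moves([
  [0,0,-35,-25,0],
  [0,0,-5,-25,0],
  [0,0,0,0,0],
  [0,0,0,0,0],
  [0,0,0,0,0],
])

```text
t: 49.35
eef_pos: [517.1, 104.2, 188.8]
tcp_rot: [-0.652, 1.57, -2.398]
ft_force: [-0.2, -0.2, 0.6]
opening: 1.0
```

```bash
python3 - <<'E'
from h import *
c=cam('wrist');p,R,s=tool();go(p);blanks(c,28)
s=cam('scene')
a=cv2.resize(c['pixels'][:230][:,:,::-1],(640,288),interpolation=cv2.INTER_CUBIC)
b=cv2.resize(s['pixels'][140:285,110:430][:,:,::-1],(640,290),interpolation=cv2.INTER_CUBIC)
cv2.imwrite('pics/w13.png',np.vstack([a,b]))
import pickle;pickle.dump(c,open('w13.pkl','wb'))
E
```

```text
at [517.1 104.1 188.8] jaw -100.1 j6 1.82 shift [0. 0. 0.] turn None F [ 0.6 -0.1 -0.6] op 0.999 t 49.4
px [294. 149.] rows 129 171 ctr 539.1 53.0 size 50.8 49.7 ang(first side) 79.9 mean [539.8  52.6] A/box 0.96
px [296.  86.] rows 61 111 ctr 609.8 39.6 size 54.7 53.6 ang(first side) 79.9 mean [610.1  39.3] A/box 0.78
```

View pics/w13.png

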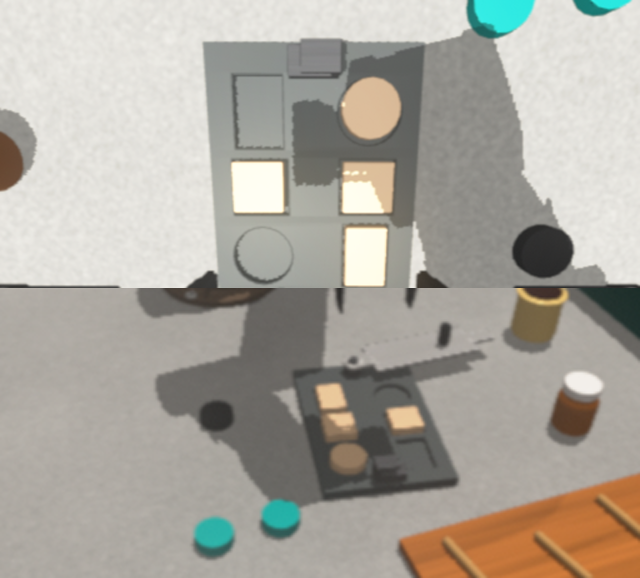

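The wrist and scene views show all four blanks in their cavities, and no clay is left on the bench. I'll close the bar now.

Call:
apply_moves([
  [0,0,0,0,-8.5],
  [0,0,0,0,-8.5],
  [0,0,0,0,-8.5],
  [0,0,0,0,-8.5],
  [0,0,0,0,-8.5],
  [0,0,0,0,-8.5],
  [0,0,0,0,-8.5],
  [0,0,0,0,0],
])

```text
t: 50.25
eef_pos: [517.0, 104.2, 188.8]
tcp_rot: [-2.034, 1.57, -2.74]
ft_force: [0.8, -0.5, 0.2]
opening: 0.997
```

Call:
apply_moves([
  [0,0,16.4,-40.8,0],
  [0,0,16.4,-40.8,0],
  [0,0,16.4,-40.8,0],
  [0,0,16.4,-40.8,0],
  [0,0,16.4,-40.8,0],
  [0,0,0,0,0],
  [0,0,0,0,0],
])

```text
t: 50.95
eef_pos: [414.9, 300.0, 188.9]
tcp_rot: [-1.141, 1.57, -1.85]
ft_force: [0.1, 0.1, 0.1]
opening: 1.001
```

```bash
python3 - <<'E'
from h import *
go([413.1,298.3,28],-40)
E
```

```text
at [414.9 300.  188.9] jaw -40.6 j6 1.21 shift [160.9  -2.4  -0.3] turn -0.6286806667787914 F [0.1 0.1 0.1] op 1.001 t 50.95
```

Call:
apply_moves([
  [0,40,-2.4,0,0],
  [0,40,0,0,0],
  [0,30,0,0,0],
  [0,25,0,0,0],
  [0,13,0,0,0],
  [0,12,0,0,0],
  [0,0,0,0,0],
])

```text
t: 51.65
eef_pos: [413.8, 296.7, 27.9]
tcp_rot: [-1.859, 1.569, -2.569]
ft_force: [-0.4, -0.3, 0.7]
opening: 0.996
```

Call:
apply_moves([
  [1,0,0,0,0],
  [1,0,0,0,0],
  [1,0,0,0,0],
  [1,0,0,0,0],
  [1,0,0,0,0],
  [1,0,0,0,0],
  [1,0,0,0,0],
  [1,0,0,0,0],
  [1,0,0,0,0],
  [1,0,0,0,0],
])

```text
t: 52.65
eef_pos: [413.6, 298.2, 29.0]
tcp_rot: [1.874, 1.57, 1.166]
ft_force: [-1.1, 9.2, -0.9]
opening: 0.218
```

Call:
apply_moves([
  [1,0,0,0,0],
  [1,0,0,0,0],
])

```text
t: 52.85
eef_pos: [413.6, 298.2, 29.1]
tcp_rot: [1.534, 1.57, 0.826]
ft_force: [-0.5, 4.2, -0.6]
opening: 0.204
```

```bash
python3 - <<'E'
from h import *
p,R,s=tool();go(p)
P=np.array([409.4,127]);v=p[:2]-P;r=np.hypot(*v);a=np.degrees(np.arctan2(v[1],v[0]));print(r,a)
n=20;prev=p.copy();R=R.copy()
for i,k in enumerate(np.linspace(a,-9,n+1)[1:]):
    q=np.array([*(P+171*np.array([np.cos(np.radians(k)),np.sin(np.radians(k))])),p[2]]);d=R.T@(q-prev);print([1,0,round(d[1],1),round(d[2],1),3]);prev=q
    R=R@Ro.from_euler('x',3,degrees=True).as_matrix()
E
```

```text
at [413.6 298.2  29.1] jaw -40.5 j6 1.2 shift [0. 0. 0.] turn None F [-0.5  4.2 -0.6] op 0.204 t 52.85
171.2416071874533 88.58729352333525
[1, 0, np.float64(8.5), np.float64(11.8), 3]
[1, 0, np.float64(8.3), np.float64(12.0), 3]
[1, 0, np.float64(7.9), np.float64(12.2), 3]
[1, 0, np.float64(7.5), np.float64(12.5), 3]
[1, 0, np.float64(7.1), np.float64(12.7), 3]
[1, 0, np.float64(6.7), np.float64(12.9), 3]
[1, 0, np.float64(6.2), np.float64(13.2), 3]
[1, 0, np.float64(5.8), np.float64(13.3), 3]
[1, 0, np.float64(5.4), np.float64(13.5), 3]
[1, 0, np.float64(4.9), np.float64(13.7), 3]
[1, 0, np.float64(4.5), np.float64(13.9), 3]
[1, 0, np.float64(4.0), np.float64(14.0), 3]
[1, 0, np.float64(3.6), np.float64(14.1), 3]
[1, 0, np.float64(3.1), np.float64(14.2), 3]
[1, 0, np.float64(2.6), np.float64(14.3), 3]
[1, 0, np.float64(2.1), np.float64(14.4), 3]
[1, 0, np.float64(1.7), np.float64(14.5), 3]
[1, 0, np.float64(1.2), np.float64(14.5), 3]
[1, 0, np.float64(0.7), np.float64(14.5), 3]
[1, 0, np.float64(0.2), np.float64(14.6), 3]
```

Call:
apply_moves([
  [1,0,8.5,11.8,3],
  [1,0,8.3,12,3],
  [1,0,7.9,12.2,3],
  [1,0,7.5,12.5,3],
  [1,0,7.1,12.7,3],
  [1,0,6.7,12.9,3],
  [1,0,6.2,13.2,3],
  [1,0,0,0,0],
])

```text
t: 53.65
eef_pos: [512.5, 267.0, 29.1]
tcp_rot: [1.589, 1.564, 0.511]
ft_force: [10.1, 12.9, -8.9]
opening: 0.204
```

```bash
cat > arc.py <<'E'
from h import *
import sys
p,R,s=tool();go(p)
P=np.array([409.4,127]);v=p[:2]-P;r=np.hypot(*v);a=np.degrees(np.arctan2(v[1],v[0]));print(r,a)
e,n,t=float(sys.argv[1]),int(sys.argv[2]),float(sys.argv[3]);prev=p.copy()
for k in np.linspace(a,e,n+1)[1:]:
    q=np.array([*(P+171*np.array([np.cos(np.radians(k)),np.sin(np.radians(k))])),p[2]]);d=R.T@(q-prev);print(d[1:].round(1));prev=q
    R=R@Ro.from_euler('x',t,degrees=True).as_matrix()
E
python3 arc.py -7 13 3
```

```text
at [512.5 267.   29.1] jaw -61.7 j6 1.44 shift [0. 0. 0.] turn None F [10.1 12.9 -8.9] op 0.204 t 53.65
173.8371084422154 53.63626597387444
[ 2.9 14. ]
[ 5.1 13. ]
[ 4.7 13.1]
[ 4.3 13.2]
[ 3.9 13.4]
[ 3.5 13.5]
[ 3.1 13.6]
[ 2.7 13.6]
[ 2.4 13.7]
[ 2.  13.8]
[ 1.6 13.8]
[ 1.1 13.9]
[ 0.7 13.9]
```

Call:
apply_moves([
  [1,0,2.9,14,3],
  [1,0,5.1,13,3],
  [1,0,4.7,13.1,3],
  [1,0,4.3,13.2,3],
  [1,0,3.9,13.4,3],
  [1,0,3.5,13.5,3],
  [1,0,3.1,13.6,3],
  [1,0,0,0,0],
])

```text
t: 54.45
eef_pos: [571.1, 187.0, 29.3]
tcp_rot: [1.66, 1.56, 0.216]
ft_force: [22.3, 7.5, -14.2]
opening: 0.201
```

```bash
python3 arc.py -9 7 3
```

```text
at [571.1 187.   29.3] jaw -82.7 j6 1.65 shift [0. 0. 0.] turn None F [ 22.3   7.5 -14.2] op 0.201 t 54.45
172.51204909210577 20.348247721827352
[ 0.9 12.6]
[ 2.1 12.3]
[ 1.9 12.4]
[ 1.6 12.4]
[ 1.4 12.4]
[ 1.1 12.5]
[ 0.8 12.5]
```

Call:
apply_moves([
  [1,0,3.4,12.6,3],
  [1,0,2.3,12.3,3],
  [1,0,2,12.4,3],
  [1,0,1.6,12.4,3],
  [1,0,1.4,12.4,3],
  [1,0,0,0,0],
])

```text
t: 55.05
eef_pos: [581.0, 124.3, 29.2]
tcp_rot: [1.703, 1.565, -0.003]
ft_force: [15.1, -1.1, -8.9]
opening: 0.207
```

```bash
python3 arc.py -12 4 0.5
```

```text
at [581.  124.3  29.2] jaw -97.7 j6 1.81 shift [0. 0. 0.] turn None F [15.1 -1.1 -8.9] op 0.207 t 55.05
171.66357656566979 -0.9052746165725934
[0.1 8.3]
[0.5 8.3]
[0.1 8.3]
[-0.2  8.3]
```

Call:
apply_moves([
  [1,0,0.5,7,0.5],
  [1,0,0,7,0.5],
  [1,0,0,7,0.5],
  [1,0,0,2,0],
  [1,0,0,2,0],
  [1,0,0,0,0],
])

```text
t: 55.65
eef_pos: [578.0, 100.2, 29.2]
tcp_rot: [1.696, 1.564, -0.033]
ft_force: [14.1, -1.6, -9.2]
opening: 0.203
```

Call:
apply_moves([
  [1,0,0,2,0],
  [1,0,0,2,0],
  [1,0,0,0,0],
])

```text
t: 55.95
eef_pos: [577.0, 96.5, 29.2]
tcp_rot: [1.696, 1.565, -0.033]
ft_force: [12.5, -1.3, -9.1]
opening: 0.201
```

```bash
python3 arc.py -12 2 0
```

```text
at [577.   96.5  29.2] jaw -99.1 j6 1.78 shift [0. 0. 0.] turn None F [12.5 -1.3 -9.1] op 0.201 t 55.95
170.3495697889222 -10.327424291570763
[0.6 2.5]
[-0.1  2.5]
```

Nearly shut. I'll push until the stop shows in the force.

Call:
apply_moves([
  [1,0,0,1.5,0],
  [1,0,0,1.5,0],
  [1,0,0,0,0],
])

```text
t: 56.25
eef_pos: [577.1, 96.3, 29.2]
tcp_rot: [2.11, 1.563, 0.38]
ft_force: [15.5, 21.5, -11.2]
opening: 0.201
```

Call:
apply_moves([
  [1,0,0,1.5,0],
  [1,0,0,1.5,0],
  [1,0,0,0,0],
])

```text
t: 56.55
eef_pos: [577.1, 96.2, 29.2]
tcp_rot: [2.331, 1.56, 0.601]
ft_force: [18.9, 43.3, -14.2]
opening: 0.203
```

```bash
python3 arc.py -12 2 0
```

```text
at [577.1  96.2  29.2] jaw -99.1 j6 1.77 shift [0. 0. 0.] turn None F [ 18.9  43.3 -14.2] op 0.203 t 56.55
170.4647070342344 -10.415173946191794
[0.5 2.4]
[-0.1  2.4]
```

Call:
apply_moves([
  [0,0,0,0,0],
  [0,0,0,0,0],
  [0,0,0,0,0],
  [0,0,0,0,0],
  [0,0,0,0,0],
  [0,-30,0,0,0],
  [0,-45,0,0,0],
  [0,-45,0,0,0],
  [0,-45,-30,0,0],
  [0,0,-35,0,0],
])

```text
t: 57.55
eef_pos: [513.1, 100.6, 195.3]
tcp_rot: [1.77, 1.562, 0.04]
ft_force: [0.3, 0.4, -0.4]
opening: 0.972
```

Call:
apply_moves([
  [0,0,-5,0,0],
  [0,0,0,0,0],
  [0,0,0,0,0],
  [0,0,0,0,0],
])

```text
t: 57.95
eef_pos: [507.1, 101.4, 190.1]
tcp_rot: [-1.13, 1.57, -2.859]
ft_force: [-0.4, -0.7, -0.5]
opening: 1.0
```

```bash
python3 - <<'E'
from h import *
c=cam('wrist');p,R,s=tool();go(p)
s=cam('scene')
a=cv2.resize(c['pixels'][:230][:,:,::-1],(640,288),interpolation=cv2.INTER_CUBIC)
b=cv2.resize(s['pixels'][165:265,230:400][:,:,::-1],(520,306),interpolation=cv2.INTER_CUBIC)
b=cv2.copyMakeBorder(b,0,0,0,120,cv2.BORDER_CONSTANT)
cv2.imwrite('pics/w14.png',np.vstack([a,b]))
P=c['pixels'].astype(int);m=(P[:228].min(2)>150)&(P[:228].max(2)-P[:228].min(2)<25)
# handle
yaw=np.radians(-10.05);x=np.array([np.cos(yaw),np.sin(yaw)]);y=np.array([-x[1],x[0]])
d=(P[:228].sum(2)<200).astype('uint8');n,l,st,ce=cv2.connectedComponentsWithStats(d)
for A,B in zip(st,ce):
    if 100<A[4]<2000:
        w=ray(c,*B,70)[:2];q=w-[549.2,103.1];print(A,'plate xy',(q@x).round(1),(q@y).round(1))
E
```

```text
at [507.  101.5 190. ] jaw -99.1 j6 1.8 shift [0. 0. 0.] turn None F [ 0.4  0.6 -0.4] op 0.999 t 58.0
[ 407  176   47   41 1518] plate xy -52.8 -201.5
[153 217  20  11 130] plate xy -89.6 90.0
[334 217  21  11 140] plate xy -86.2 -107.6
```

View pics/w14.png

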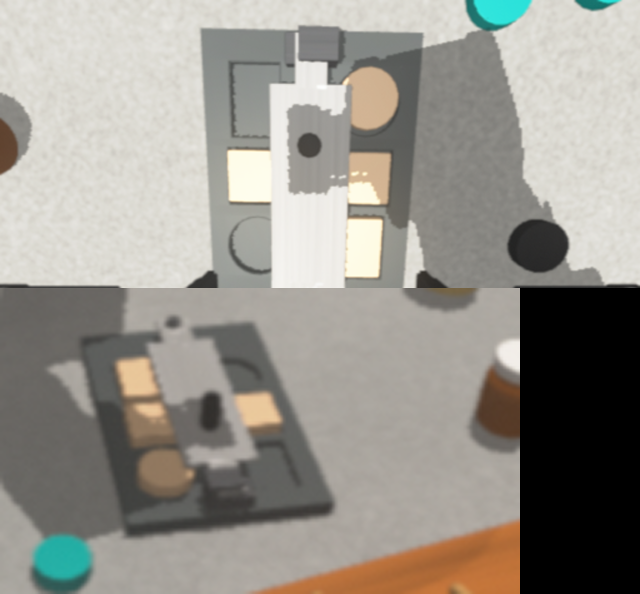

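```bash
python3 - <<'E'
from h import *
c=cam('wrist');w=ray(c,247,116,75)[:2];d=w-np.array([409.4,127]);print('bar angle rel plate',np.degrees(np.arctan2(d[1],d[0]))+10.05)
print(env.job_done())
E
```

```text
bar angle rel plate 0.14880749155477702
the job is handed in; nothing more can be done
None
```

The carrier plate is loaded, the bar is shut, and the job is handed in at about 58 s of the 210 s allowed.

**What was done:** I swung the bar out to about 1.73 rad. There were four blanks on the bench. The oblong went into O2, the two squares into S2 and S1, and the disc into R2. I then swung the bar back until it met its stop.

**Last checks:**
- **Blanks:** all four sat inside their own cavity outlines. Centres were within about 2 mm of the measured cavities wherever I measured them, and I saw no clay left on the bench. I never measured their seated height directly, but the bar passed over all of them without catching.
- **Bar:** the push met a hard stop at about 43 N, and the tongue showed in the catch. The camera put the bar angle at about 0.15° from shut.
- **Bystanders:** I didn't touch the crocks, the jar or the black and turquoise discs. I made no separate final check of their positions.

**What disagreed or went wrong:**
- **Fingertips:** they turned out to be roughly 25 mm higher than the stated tool geometry. My first two tries at the handle closed on nothing. One downward probe then pressed on the handle's top with about 57 N at the wrist, below the 120 N limit.
- **Oblong:** it caught the cavity lip at about 28 N on the way in. I shifted it by 1.6 mm, and after release the camera showed it seated.
- **Bar closing:** a sideways force of about 10–25 N built up while I swung the bar shut, probably because my pivot position was slightly off.

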